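# Stand the top-heavy height standard on its setting plate

### The job

Pull the height standard (the hammer-shaped steel piece with one large head and a smaller foot) out of its slot in the rack, where only its top edge is exposed, lay it in the sloping rest with its foot down at the stop, and let go of it there. Then take it again another way and stand it upright on its narrow foot, near the middle of the round setting plate: set it down gently, let go slowly and see that it stays standing still. Leave the equal-ended spacer in the rack and do not disturb the other things around.

Things in the scene. Friction and masses are not known exactly. Their poses are not given: they have to be found in the camera images.
- standard: Height standard: plain steel, about 0.4 kg, 150 mm long, like a flat hammer with one big head. Origin on its long axis at half length; +x to the head end, y across its thickness, z across its width. x=-75..-61: foot, 44 wide, 20 thick; x=-61..+23: stem, 20 wide, 13 thick; x=+23..+75: heavy head, 60 wide (z=-30..30), 20 thick. Starts lying on its narrow edge (z up) in one rack slot.
- standard_foot (a point): Centre of the standard's foot face, 20 x 44 mm, on which it is to stand (75 mm from the origin, towards -x).
- standard_head (a point): Centre of the standard's flat head end face, 20 x 60 mm (75 mm from the origin, towards +x). The centre of mass lies about 55 mm from it, down the axis.
- rack: Grey rack fixed to the worktop, 190 x 150 mm; origin at the centre of its underside, x along its two slots at y=+38 and y=-38 mm. Slots 23 mm wide between 5 mm walls whose tops stand 38 mm above the worktop; the long axis of a piece in a slot is at that same height, so the upper half of its head (30 mm) is exposed. Lift straight up.
- spacer: The other steel piece, in the other slot: 110 mm long, two equal end blocks (34 long, 60 wide, 20 mm thick). To be left alone. Origin on its long axis; its x and z lie as the standard's do at the start; it reaches from x=-38 to x=+72 mm.
- rest: Sloping rest fixed to the worktop: base 170 x 80 mm, origin on its underside, x along the base, z up. In it the standard lies with its foot at the low stop, long axis rising at 45 deg towards the rest's +x, its thickness along the rest's y. Channel 26 mm wide, flared, round the foot and lower stem only (69 mm up from the stop); above, a 16 mm wide tongue carries the head's lower edge; the head is free.
- rest_seat (a point): Where the centre of the standard's foot face lies when seated in the sloping rest: 45 mm from the rest's origin towards its -x, 40 mm above the worktop; axes as the rest's. The channel's side walls and lips reach up to about 18 mm past the standard's axis; put it in square to the slope (from above and the rest's -x side) or straight down.
- plate: The setting plate: a round stone disc 100 mm across and 20 mm high with a dark steel band, fixed to the worktop; origin at the centre of its underside, z up.
- plate_top (a point): Centre of the setting plate's upper face, 20 mm above the worktop.
- flask: Loose bystander: conical glass flask, 63 mm across, 109 mm high; origin at the centre of its underside, z up.
- small_bottle: Loose bystander: small capped bottle, 46 mm across, 86 mm high; origin at the centre of its underside, z up.
- dish: Loose bystander: covered petri dish, 63 mm across, 15 mm high; origin at the centre of its underside.
- timer: Loose bystander: white bench timer, 66 x 66 x 18 mm; origin at the centre of its underside.
- tape: Loose bystander: roll of beige tape lying flat, 64 mm across, 18 mm high; origin at the centre of its underside.
Things that resemble listed ones, but are neither listed nor needed, are in the scene too. Leave any brown or yellow look-alike of the plate alone.

How it is judged (in metres and radians):
On the way, in this order (a step that is already met when the one before it is completed fails the run):
1. the standard lies seated in the sloping rest, foot at the stop, let go and at rest (foot centre within 15 mm of the seat, axis up the slope) (distance between standard_foot and rest_seat below 0.015 m and x of standard_head in the frame of rest_seat above 0.085 m and z of standard_head in the frame of rest_seat above 0.085 m and contact force between each of the fingers, the arm and standard below 0.05 N and linear speed of standard below 0.03 m/s and angular speed of standard below 0.2 rad/s), for 0.2 s.
2. the standard stands upright, let go and still, on the setting plate for half a second (angle between standard's own x axis and vertical below 0.06 rad and z of standard_head in the frame of plate_top above 0.14 m and horizontal distance between standard_foot and plate_top below 0.022 m and z of standard_foot in the frame of plate_top between -0.004 and 0.006 m and contact force between standard and plate above 0.5 N and contact force between each of the fingers, the arm and standard below 0.05 N and linear speed of standard below 0.03 m/s and angular speed of standard below 0.2 rad/s), for 0.5 s.
At the end, for the whole second after the job is handed in: The standard stands on its foot on the setting plate, head up, within 0.06 rad of upright, foot centre within 22 mm of the plate's centre, resting on the plate, still, and touched by nothing of the robot (all of step 2).
It fails at once if the flask, small bottle, petri dish, timer or tape roll is pushed more than 25 mm from its place (distance of any of flask, small_bottle, dish, timer, tape from where it was at the start of the episode above 0.025 m).
It fails at once if the equal-ended spacer is moved more than 25 mm (distance of spacer from where it was at the start of the episode above 0.025 m).
It fails at once if the flask or small bottle is tipped over (angle between any of flask, small_bottle's own z axis and vertical above 0.5 rad).
It fails at once if the standard is dropped or rammed on the setting plate (over 120 N) (contact force between standard and plate above 120 N).
It also fails if it takes over 72 s, if anything falls off the work surface, if the arm or the gripper's body presses on something with over 40 N, if the wrist force passes 120 N, or if a joint passes its speed limit or range.

### The arm

A 6-joint arm with a two-finger parallel gripper is mounted at the origin on a cart in front of the work surface, level with it; the furniture and walls round the work are solid. World frame = base frame: x ahead of the robot, y to its left, z up, the work surface at z = 0. Lengths are in m, angles in degrees, forces in N, time in s.
With the tool pointing down it reaches from about 0.35 to 0.875 m from the base axis. Payload 4.2 kg.
Tool frame: the origin (TCP) lies between the finger pads; the fingertips stand 17 mm ahead of it and the grasp point (between the pads) lies 2 mm behind it; z points along the fingers, y is the direction in which the jaws open and shut (so a half turn about z gives the same grasp; the last joint's range is limited). The gripper opens to 87 mm and grips with 3 to 60 N. Pads are 19 mm wide; open, the fingers measure 117 mm over their backs; the gripper's body (75 mm by 190 mm) begins 51 mm behind the grasp point.
Start: joints at [88.27, 22.042, 0.453, 0, -68.411, -14.817], TCP at [0.178, 0.599, 0.214] pointing down, gripper open.
Joint ranges: [-179.83, 179.83], [-69.29, 118.12], [-61.27, 80.66], [-181.25, 117.63], [-171.15, -9.14], [-177.46, 177.46]. Speed limits (degrees/s): [159.86, 159.86, 180, 180, 180, 180].

### API

Orientations are given as a 3x3 rotation matrix whose columns are the frame's x, y, z axes.
In Python, from station import r gives the robot as it stands.
- The arm moves only by the shell command python3 -m creep 'ROWS'. ROWS is JSON, a list of rows, each a list of 7 numbers: the opening, from 0 (shut) to 1 (fully open), then the shift along the tool's x, y, z scaled (see below), then the turn, a rotation vector about the tool's x, y, z scaled (see below). A call has 1 to 5 rows; each row is the pose to reach, as a shift and turn from the pose measured when the call began, along the tool's axes at that moment, turning the shorter way round; what a row does not reach only later rows make up. The controller multiplies each number of a shift by 300 mm and each number of a turn by 180 degrees. A row lasts 1/12 s, in which the tool goes at most 41.7 mm and 7.16 degrees, less where a joint would pass 70% of its speed; a pose out of reach is approached as far as the arm can. A call with a number of a shift or a turn outside -1 to 1 is refused whole. A call with a gripper value outside its range is refused whole. The fingers move at their own pace and stop on an object; the grip force is fixed at half the most. Time passes only in rows, so rows that repeat a pose let the fingers close. It gives the time, the measured TCP pose, the force and the opening at its end, in the units of the state.
- r.sense(): the state, without advancing time (a new reading comes with each control period).
- r.capture(name): name is "scene" or "top"; returns the picture (420x560x3 uint8, blue, green, red); there is no depth.
- r.camera_model(name): a dict with "mtx" (3x3 intrinsics, pixels), "R" (3x3) and "t" (3): a world point X has camera coordinates R X + t. Camera axes: x right, y down, z forward; pixel columns grow to the right and rows downward; lengths in m; the calibration is good to about 2 mm. A picture is of the moment at which its call begins. camera_model takes no time and is no camera call.
- r.finish_job(): hands the job in, once; it reports no verdict.
Trained networks look in the newest picture that a camera, given by its name, has taken for a name from the list of things; names that differ only in an ending like _2 or _b are one class to them, and where a whole thing is asked for, a point or a joint stands for the part that bears it (a point fixed in the world has none). Each returns a list of dicts, best first, with "score" (0 to 1); they miss things now and then, are a little off and sometimes report something else, mostly with a low value. They report only what shows in the picture. A call takes as long as a camera call. They do not tell look-alikes from the thing itself.
- r.recognise(camera, target): "rect" ([left, top, right, bottom] as shares, 0 to 1, of the picture: columns of its width, rows of its height, round what is visible of it).
- r.outline_of(camera, target): "pixels" (420x560 bool, what is visible of it) and "rect" ([left, top, right, bottom] as shares, 0 to 1, of the picture: columns of its width, rows of its height, round what is visible of it).
The state is a dict: "time_s": time; "joints": joint angles; "joint_velocities": joint speeds; "effort": joint torques, N m; "tcp_pos": TCP position; "ee_rot": TCP orientation; "wrist_force": force on the tool from outside, world axes, zero at the start; "moment": the same for the moment, N m; "gripper_width": opening from 0.0 (shut) to 1.0 (fully open).
Only numpy, scipy, OpenCV 4.12 (cv2) and the standard library are available. Lean on these libraries where they do the work, as an engineer would, in place of code of your own. Each camera call takes 0.05 s, during which the arm holds its last target.

## Working session

There is one attempt and no reset: what is moved stays moved. The work goes in short steps, Python scripts to look and compute and a shell command to move; the robot and the scene stay as the last step left them, time stands still between calls to the robot, and variables do not carry over. Pictures are saved under pics/ and viewed, and the job is handed in when it is done.

```bash
ls; mkdir -p pics; python3 - <<'E'
from station import r
import cv2
s=r.sense();print({k:s[k] for k in('time_s','tcp_pos','ee_rot','gripper_width','wrist_force')})
for c in('scene','top'):
    im=r.capture(c);cv2.imwrite(f'pics/{c}0.png',im)
    m=r.camera_model(c);print(c,m)
E
```

```text
pics
{'time_s': 0.0, 'tcp_pos': array([0.17780246, 0.59855151, 0.21298546]), 'ee_rot': array([[ 9.58546194e-01, -2.84936742e-01, -4.98181601e-04],
       [-2.84937156e-01, -9.58543991e-01, -2.05760638e-03],
       [ 1.08758678e-04,  2.11426121e-03, -9.99997759e-01]]), 'gripper_width': 0.9944716369221739, 'wrist_force': array([ 0.09697658,  0.39899339, -0.34813445])}
scene {'mtx': array([[527.84444611,   0.        , 269.65366957],
       [  0.        , 527.84444611, 218.19523199],
       [  0.        ,   0.        ,   1.        ]]), 'R': array([[ 0.5688666 , -0.82238058,  0.00899895],
       [-0.541265  , -0.38260348, -0.7487635 ],
       [ 0.61921159,  0.42107572, -0.66277616]]), 't': array([-0.30233633,  0.29918962,  1.18949212])}
top {'mtx': array([[418.0239145 ,   0.        , 275.90841005],
       [  0.        , 418.0239145 , 204.31102319],
       [  0.        ,   0.        ,   1.        ]]), 'R': array([[-0.0116973 , -0.99980254,  0.01606394],
       [-0.99421361,  0.00991333, -0.10696274],
       [ 0.10678237, -0.01722217, -0.99413325]]), 't': array([-0.02141816,  0.52835086,  1.05250872])}
```

View pics/scene0.png

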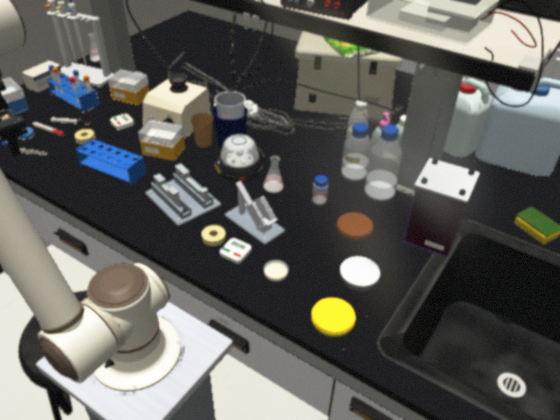

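View pics/top0.png

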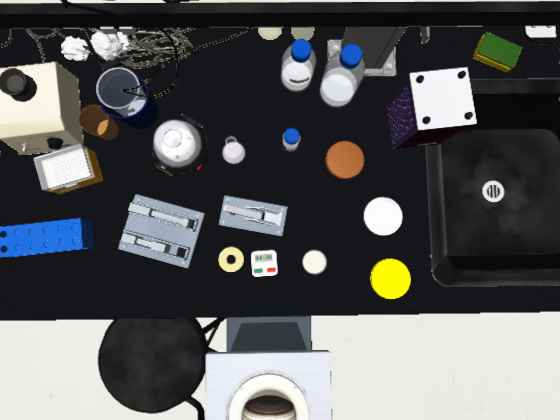

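The top view shows the rack at about (160,231), the rest at (253,215), a white disc at (383,216), brown and yellow look-alikes at (345,160) and (390,279), the tape at (231,260), the timer at (264,263), the dish at (314,262), the small bottle at (291,139) and the flask at (233,150).

```bash
cat > h.py <<'E'
import numpy as np,cv2
from station import r
def ray(c,u,v):
    m=r.camera_model(c);R=m['R'];o=-R.T@m['t'];d=R.T@np.linalg.inv(m['mtx'])@np.array([u,v,1.]);return o,d
def atz(c,u,v,z):
    o,d=ray(c,u,v);return o+d*(z-o[2])/d[2]
def proj(c,X):
    m=r.camera_model(c);p=m['mtx']@(m['R']@np.asarray(X,float)+m['t']);return p[:2]/p[2]
def crop(src,x0,y0,x1,y1,k,out):
    im=cv2.imread(src) if isinstance(src,str) else src
    cv2.imwrite(out,cv2.resize(im[y0:y1,x0:x1],None,fx=k,fy=k,interpolation=cv2.INTER_CUBIC))
E
python3 - <<'E'
from h import *
hts=dict(standard=.05,rack=.038,spacer=.05,rest=.03,plate=.02,flask=.03,small_bottle=.05,dish=.015,timer=.018,tape=.018)
for n,z in hts.items():
  for c in('top','scene'):
    for d in r.outline_of(c,n)[:3]:
        if d['score']<.3: continue
        ys,xs=np.nonzero(d['pixels']);u,v=xs.mean(),ys.mean()
        print(n,c,round(d['score'],2),len(xs),(round(u,1),round(v,1)),atz(c,u,v,z).round(3))
        if c=='top' and n in('standard','rack','spacer','rest','plate'):
            rc=cv2.minAreaRect(np.c_[xs,ys].astype(np.float32));print('   ',rc)
print(r.sense()['time_s'])
crop('pics/top0.png',100,180,300,280,4,'pics/c1.png')
crop('pics/scene0.png',130,140,390,300,3,'pics/c2.png')
E
```

```text
standard top 0.73 444 (np.float64(157.4), np.float64(214.5)) [0.503 0.272 0.05 ]
    ((159.26414489746094, 215.0754852294922), (64.01001739501953, 8.241633415222168), 15.945395469665527)
standard scene 0.64 332 (np.float64(190.2), np.float64(181.5)) [0.498 0.266 0.05 ]
rack top 0.88 3366 (np.float64(163.0), np.float64(231.3)) [0.461 0.26  0.038]
    ((160.66549682617188, 230.83738708496094), (73.83707427978516, 58.316368103027344), 16.144336700439453)
rack scene 0.64 1506 (np.float64(182.7), np.float64(201.9)) [0.424 0.231 0.038]
spacer top 0.89 394 (np.float64(145.4), np.float64(242.8)) [0.432 0.3   0.05 ]
    ((145.26416015625, 242.57546997070312), (48.62562942504883, 9.203156471252441), 15.945395469665527)
spacer top 0.67 642 (np.float64(263.4), np.float64(263.1)) [0.378 0.006 0.05 ]
    ((263.5, 263.0), (26.0, 25.0), 90.0)
spacer top 0.63 1922 (np.float64(252.4), np.float64(215.7)) [0.497 0.033 0.05 ]
    ((252.26400756835938, 215.5479736328125), (64.21987915039062, 30.678855895996094), 10.30484676361084)
spacer scene 0.78 326 (np.float64(167.3), np.float64(189.9)) [0.429 0.294 0
[... 1439 characters left out ...]
 (np.float64(319.8), np.float64(190.6)) [ 0.685 -0.073  0.05 ]
dish top 0.77 492 (np.float64(313.1), np.float64(261.6)) [ 0.38  -0.122  0.015]
dish top 0.66 2017 (np.float64(252.0), np.float64(215.5)) [0.501 0.035 0.015]
dish scene 0.89 374 (np.float64(275.2), np.float64(270.9)) [ 0.372 -0.128  0.015]
timer top 0.66 668 (np.float64(263.2), np.float64(263.1)) [0.377 0.007 0.018]
timer scene 0.9 505 (np.float64(235.0), np.float64(250.8)) [ 0.368 -0.001  0.018]
timer scene 0.7 398 (np.float64(213.1), np.float64(235.5)) [0.38  0.085 0.018]
tape top 0.85 437 (np.float64(230.9), np.float64(259.4)) [0.388 0.09  0.018]
tape scene 0.6 379 (np.float64(213.1), np.float64(235.4)) [0.381 0.085 0.018]
1.1
```

View pics/c1.png

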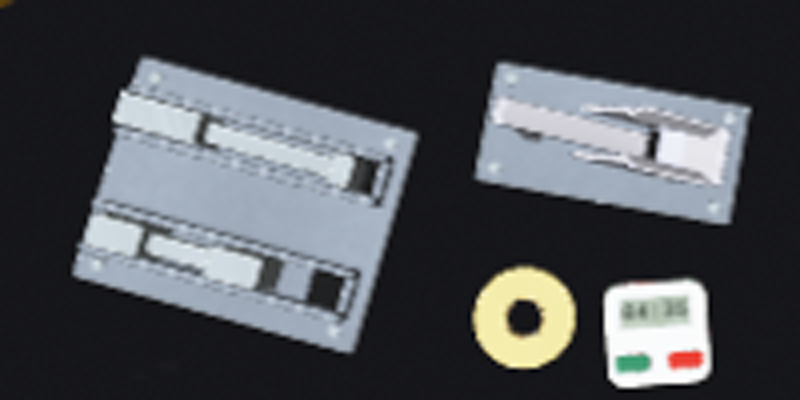

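View pics/c2.png

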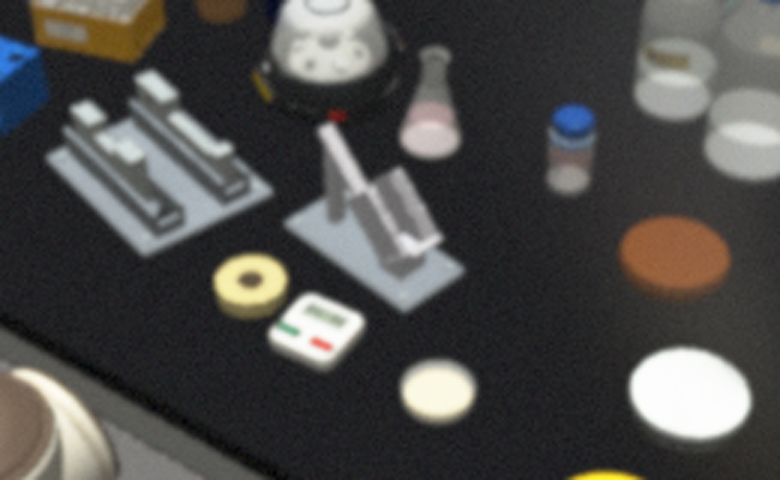

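The far piece, at (159,215) in the top view, is the standard: it has one long head on the left, a thin stem and a small foot on the right. The near piece, at (145,243), has two equal blocks, so it is the spacer. The white disc at (383,216) is the only plate candidate that is neither brown nor yellow. Next I measure the poses precisely.

```bash
python3 - <<'E'
from h import *
from scipy.optimize import least_squares
def up(x,y): return np.array([100+(x+.5)/4-.5,180+(y+.5)/4-.5])
def fit(px,L,W,z):
    P=np.array([atz('top',*up(*p),z)[:2] for p in px]) # order: UL,UR,LR,LL in image
    c=P.mean(0); ax=(P[0]+P[3]-P[1]-P[2]); a=np.degrees(np.arctan2(ax[1],ax[0]))
    print('centre',c.round(4),'yaw of image-left axis',a.round(2),'L',[round(float(np.linalg.norm(P[i]-P[j])),4) for i,j in((0,1),(3,2),(0,3),(1,2))])
for z in(.004,.008): fit([(145,57),(417,133),(352,353),(73,277)],0,0,z)
for z in(.004,.008): fit([(497,63),(750,106),(730,223),(475,180)],0,0,z)
# standard top points
for n,p,z in [('headL_up',(122,90),.068),('headL_lo',(113,121),.068),('headR_up',(203,116),.068),('headR_lo',(197,141),.068),('footR_up',(357,155),.060),('footR_lo',(349,184),.060)]:
    print(n,atz('top',*up(*p),z).round(4))
for p in[(180,145),(190,175),(68,168),(83,160),(98,122),(120,92)]:
    print(p,atz('top',*p,.0).round(3),atz('top',*p,.1).round(3))
crop('pics/top0.png',115,185,205,275,8,'pics/c3.png')
crop('pics/top0.png',40,80,240,230,4,'pics/c4.png')
crop('pics/scene0.png',290,200,430,350,4,'pics/c5.png')
E
```

```text
centre [0.4644 0.273 ] yaw of image-left axis 74.01 L [0.1867, 0.1883, 0.1501, 0.1485]
centre [0.4642 0.2719] yaw of image-left axis 74.01 L [0.186, 0.1876, 0.1495, 0.148]
centre [0.5022 0.0335] yaw of image-left axis 79.77 L [0.1697, 0.1697, 0.0786, 0.0783]
centre [0.5018 0.0333] yaw of image-left axis 79.77 L [0.1691, 0.1691, 0.0783, 0.0781]
headL_up [0.5329 0.3348 0.068 ]
headL_lo [0.5137 0.3399 0.068 ]
headR_up [0.5162 0.2845 0.068 ]
headR_lo [0.5007 0.2879 0.068 ]
footR_up [0.4916 0.1908 0.06  ]
footR_lo [0.4736 0.1956 0.06  ]
(180, 145) [0.694 0.228 0.   ] [0.668 0.207 0.1  ]
(190, 175) [0.612 0.2   0.   ] [0.594 0.182 0.1  ]
(68, 168) [0.634 0.524 0.   ] [0.614 0.476 0.1  ]
(83, 160) [0.655 0.485 0.   ] [0.633 0.44  0.1  ]
(98, 122) [0.759 0.449 0.   ] [0.727 0.407 0.1  ]
(120, 92) [0.842 0.392 0.   ] [0.803 0.356 0.1  ]
```

View pics/c3.png

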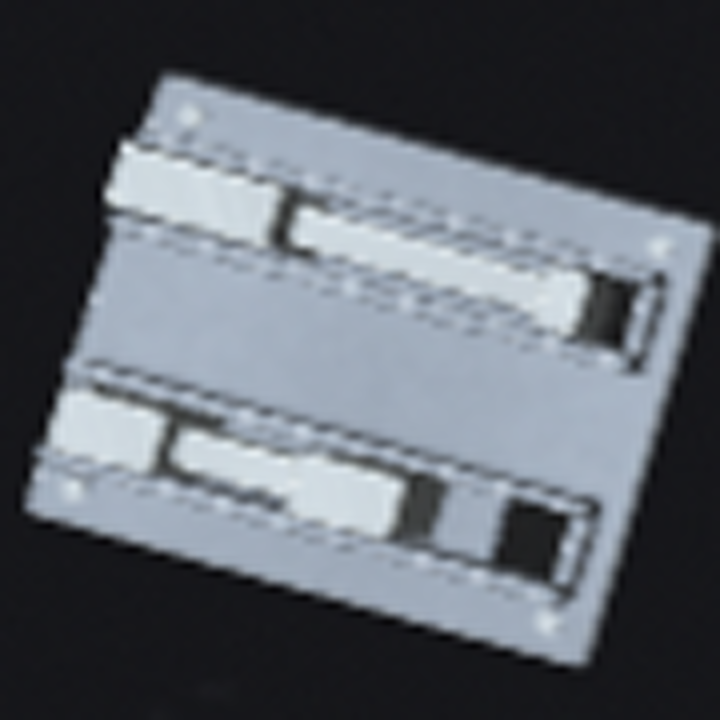

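View pics/c4.png

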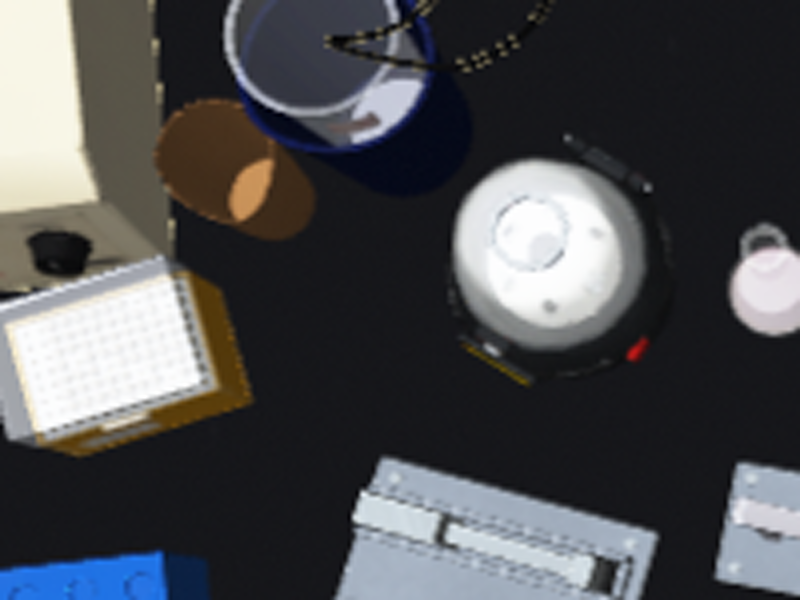

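View pics/c5.png

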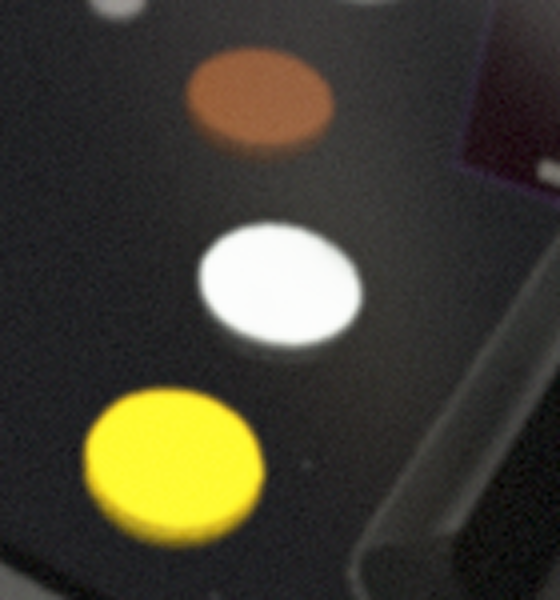

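The c5 crop shows the white disc with a white top and a dark band at full-image (359,272), between the brown (354,226) and the yellow (333,317). It is the setting plate. I fit its top and check the rest with an overlay.

```bash
cat >> h.py <<'E'
SL=np.array([.5008,.2620]);U=np.array([np.cos(np.radians(74.0)),np.sin(np.radians(74.0)),0])
REST=np.array([.502,.0334,0]);A=np.radians(79.8);RX=np.array([np.cos(A),np.sin(A),0]);RY=np.array([-np.sin(A),np.cos(A),0]);RZ=np.array([0,0,1.])
SEAT=REST-.045*RX+.040*RZ
SX=(RX+RZ)/2**.5; SZ=(RZ-RX)/2**.5
def stdbox(O,X,Y,Z):
    out=[]
    for a,b,w,t in((-75,-61,44,20),(-61,23,20,13),(23,75,60,20)):
        for sy in(-1,1):
            out.append([O+(x*X+sy*t/2*Y+sz*w/2*Z)/1000 for x,sz in((a,-1),(b,-1),(b,1),(a,1))])
    return out
def draw(im,c,polys,col):
    for p in polys: cv2.polylines(im,[np.round(np.array([proj(c,q) for q in p])*8).astype(int)],True,col,1,cv2.LINE_AA,3)
E
python3 - <<'E'
from h import *
def plate():
  for c,(x0,y0,x1,y1) in(('top',(355,190,412,243)),('scene',(330,245,390,300))):
    im=cv2.imread(f'pics/{c}0.png').astype(int);m=np.zeros(im.shape[:2],np.uint8)
    m[y0:y1,x0:x1]=(im[y0:y1,x0:x1].min(2)>120)
    cs,_=cv2.findContours(m,cv2.RETR_EXTERNAL,cv2.CHAIN_APPROX_NONE);k=max(cs,key=cv2.contourArea)[:,0]
    P=np.array([atz(c,*p,.02)[:2] for p in k]).astype(np.float32)
    print(c,cv2.minEnclosingCircle(P),P.min(0),P.max(0),(P.min(0)+P.max(0))/2)
plate()
print('seat',SEAT)
for c in('top','scene'):
    im=cv2.imread(f'pics/{c}0.png');k=3;big=im.copy()
    # rest base & channel features
    z=.005
    base=[[REST+a*RX*.085+b*RY*.04+z*RZ for a,b in((-1,-1),(1,-1),(1,1),(-1,1))]]
    rack=[[np.r_[.4643,.2725,.005]+a*U*.095+b*np.cross(RZ,U)*.075 for a,b in((-1,-1),(1,-1),(1,1),(-1,1))]]
    B=cv2.resize(im,None,fx=4,fy=4,interpolation=cv2.INTER_CUBIC)
    def dr(polys,col):
        for p in polys: cv2.polylines(B,[np.round((np.array([proj(c,q) for q in p])+.5)*4).astype(int)],True,col,1,cv2.LINE_AA)
    dr(base+rack,(0,255,0))
    dr(stdbox(SEAT+.075*SX,SX,RY,SZ)[::1],(0,0,255))
    O=np.r_[SL,.038]+.0035*U
    dr(stdbox(O,U,np.cross(RZ,U),RZ),(255,0,255))
    x0,y0=(110,185) if c=='top' else(140,150)
    cv2.imwrite(f'pics/ov_{c}.png',B[y0*4:y0*4+400 ,x0*4:x0*4+760])
E
```

```text
top ((0.4960668087005615, -0.30590489506721497), 0.05078672990202904) [ 0.44602478 -0.35634664] [ 0.5456103  -0.25629434] [ 0.49581754 -0.3063205 ]
scene ((0.4942249655723572, -0.30565378069877625), 0.053862109780311584) [ 0.44048345 -0.3577485 ] [ 0.5467441  -0.25428486] [ 0.49361378 -0.30601668]
seat [ 0.49403119 -0.0108888   0.04      ]
```

View pics/ov_top.png

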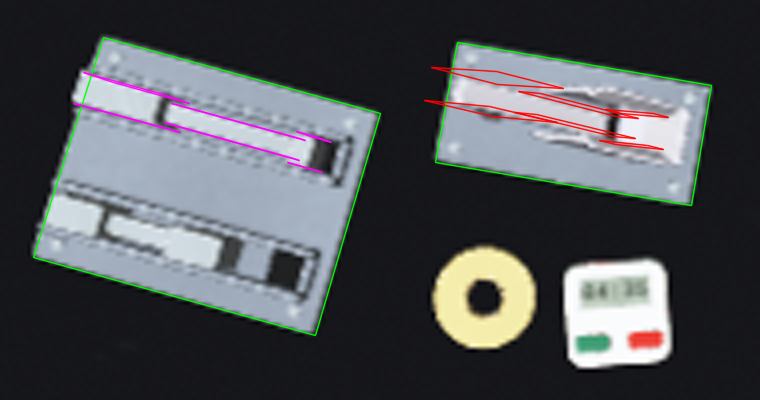

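View pics/ov_scene.png

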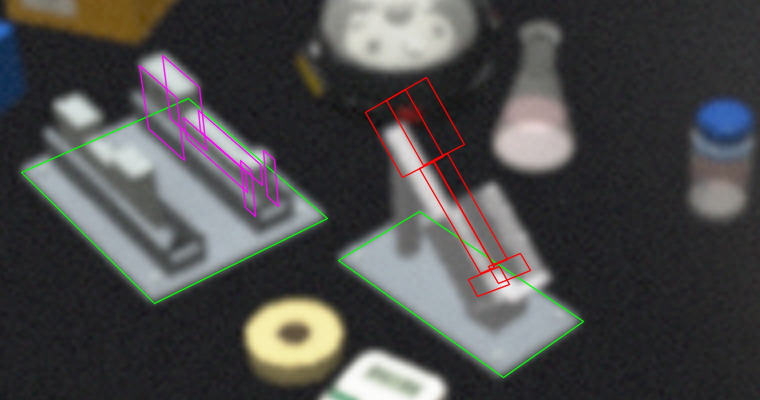

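```bash
python3 - <<'E'
from h import *
k=8
for c,(x0,y0,x1,y1) in(('top',(215,190,295,240)),('scene',(215,175,295,250))):
    im=cv2.imread(f'pics/{c}0.png')
    B=cv2.resize(im,None,fx=k,fy=k,interpolation=cv2.INTER_CUBIC)
    O=SEAT+.075*SX
    def ln(a,b,col):
        p=[tuple(int(round(t)) for t in (proj(c,O+(q[0]*SX+q[1]*RY+q[2]*SZ)/1000)+.5)*k) for q in(a,b)];cv2.line(B,p[0],p[1],col,1,cv2.LINE_AA)
    for y in(-8,0,8): ln((-10,y,-30),(70,y,-30),(0,0,255))
    for y in(-13,13): ln((-75,y,-22),(-6,y,-22),(0,255,0));ln((-75,y,18),(-6,y,18),(255,255,0))
    ln((-75,-13,-22),(-75,13,-22),(0,255,0))
    cv2.imwrite(f'pics/rs_{c}.png',B[y0*k:y1*k,x0*k:x1*k])
E
```

```text
(no output)
```

View pics/rs_top.png

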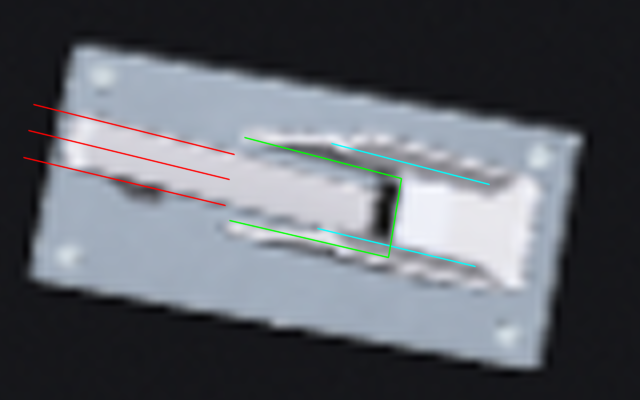

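View pics/rs_scene.png

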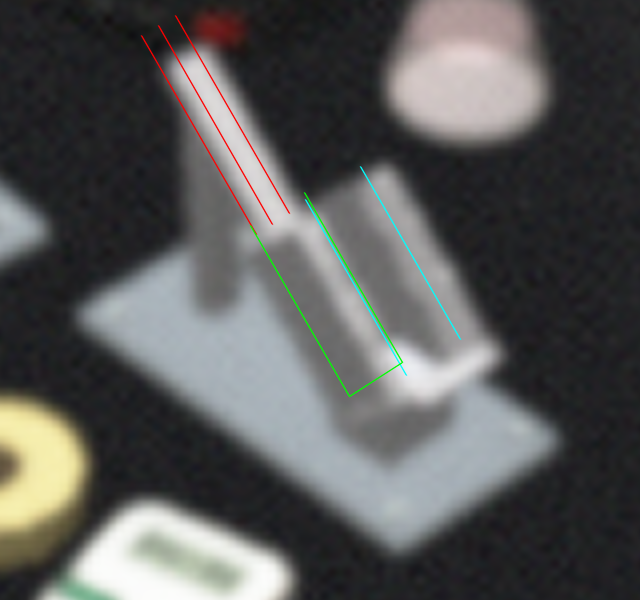

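```bash
cat >> h.py <<'E'
from scipy.spatial.transform import Rotation as Ro
def tooldown(xdir):
    x=np.asarray(xdir,float);x=x/np.linalg.norm(x);z=np.array([0,0,-1.]);return np.c_[x,np.cross(z,x),z]
def plan(p,R):
    s=r.sense();Rc=s['ee_rot'];d=Rc.T@(np.asarray(p)-s['tcp_pos'])
    w=Ro.from_matrix(Rc.T@R).as_rotvec()
    print('t',round(s['time_s'],2),'tcp',s['tcp_pos'].round(4),'w',round(s['gripper_width'],3),'F',np.round(s['wrist_force'],1))
    print('shift units',(d/.3).round(4),'mm',(d*1000).round(1),'turn units',(w/np.pi).round(4),'deg',np.degrees(w).round(1),'J',np.round(s['joints'],0))
RD=tooldown(-U)
def tilt(R,deg): return R@Ro.from_euler('y',deg,degrees=True).as_matrix()
G=np.r_[SL,0]+.0395*U
E
python3 - <<'E'
from h import *
plan([G[0],G[1],.17],RD)
E
```

```text
t 1.1 tcp [0.178  0.5991 0.214 ] w 0.999 F [0.5 0.2 0. ]
shift units [1.3503 0.6389 0.1468] mm [405.1 191.7  44. ] turn units [ 0.     -0.      0.4969] deg [ 0.  -0.  89.5] J [ 88.  22.   0.   0. -68. -15.]
```

```bash
python3 -m creep '[[1,0.13,0.06,0,0,0,0.038],[1,0.24,0.11,0,0,0,0.076],[1,0.36,0.17,0,0,0,0.115],[1,0.47,0.22,0,0,0,0.155],[1,0.56,0.26,0,0,0,0.195]]'; python3 -c "
from h import *
plan([G[0],G[1],.17],RD)"
```

```text
time_s: 1.52
tcp_pos: [0.3182, 0.4746, 0.2143]
ee_rot: [[0.616, -0.788, 0.0], [-0.788, -0.616, -0.0], [0.0, -0.0, -1.0]]
wrist_force: [-0.1, -0.0, -0.4]
gripper_width: 1.001
t 1.52 tcp [0.3182 0.4746 0.2143] w 1.001 F [-0.1 -0.  -0.4]
shift units [ 0.8559 -0.1492  0.1478] mm [256.8 -44.8  44.4] turn units [-0.     -0.      0.3002] deg [-0. -0. 54.] J [ 72.  17.  -7.   0. -66. -34.]
```

```bash
python3 -m creep '[[1,0.13,-0.02,0,0,0,0.039],[1,0.25,-0.04,0,0,0,0.078],[1,0.37,-0.06,0,0,0,0.117],[1,0.48,-0.08,0.02,0,0,0.157],[1,0.59,-0.1,0.04,0,0,0.197]]'; python3 -c "
from h import *
plan([G[0],G[1],.13],RD)"
```

```text
time_s: 1.93
tcp_pos: [0.4522, 0.3525, 0.2029]
ee_rot: [[0.04, -0.999, 0.001], [-0.999, -0.04, 0.001], [-0.001, -0.001, -1.0]]
wrist_force: [-0.7, 1.2, -0.4]
gripper_width: 0.996
t 1.93 tcp [0.4522 0.3525 0.2029] w 0.996 F [-0.7  1.2 -0.4]
shift units [ 0.1833 -0.1907  0.2431] mm [ 55.  -57.2  72.9] turn units [-0.0004  0.0005  0.1017] deg [-0.1  0.1 18.3] J [ 54.  17.  -8.   0. -64. -52.]
```

```bash
python3 -m creep '[[0.8,0.05,-0.05,0.06,0,0,0.039],[0.6,0.1,-0.1,0.12,0,0,0.078],[0.6,0.15,-0.16,0.18,0,0,0.102],[0.6,0.183,-0.191,0.23,0,0,0.102],[0.6,0.183,-0.191,0.243,0,0,0.102]]'; python3 - <<'E'
from h import *
plan([G[0],G[1],.06],RD)
for c in('top','scene'):
    im=r.capture(c);cv2.imwrite(f'pics/{c}1.png',im)
crop('pics/top1.png',100,170,260,290,5,'pics/c6.png')
crop('pics/scene1.png',100,90,300,240,4,'pics/c7.png')
E
```

```text
time_s: 2.35
tcp_pos: [0.512, 0.2972, 0.127]
ee_rot: [[-0.28, -0.96, -0.003], [-0.96, 0.28, -0.002], [0.003, 0.002, -1.0]]
wrist_force: [0.3, -0.2, -0.0]
gripper_width: 0.712
t 2.35 tcp [0.512  0.2972 0.127 ] w 0.712 F [ 0.3 -0.2 -0. ]
shift units [-0.0091  0.0031  0.2232] mm [-2.7  0.9 67. ] turn units [ 0.0007 -0.0009 -0.0016] deg [ 0.1 -0.2 -0.3] J [ 46.  23. -11.  -0. -56. -62.]
```

View pics/c7.png

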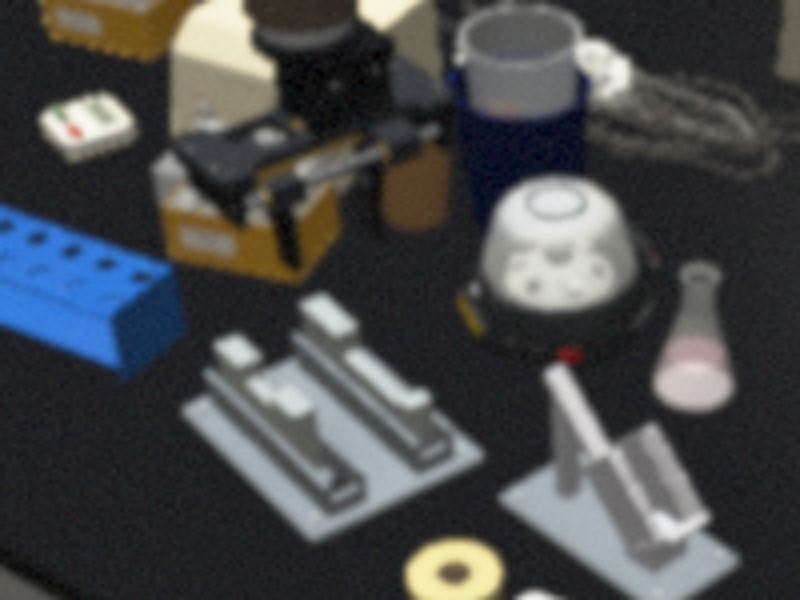

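View pics/c6.png

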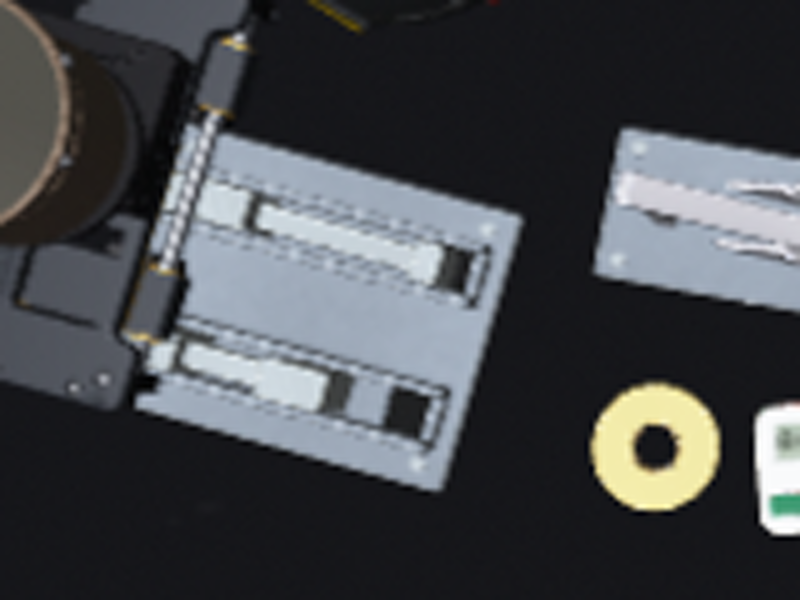

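Both views show the open gripper above the far slot's head end, with the standard and the spacer undisturbed. I go down now.

```bash
python3 -m creep '[[0.6,-0.009,0.003,0.08,0,0,0],[0.6,-0.009,0.003,0.15,0,0,0],[0.6,-0.009,0.003,0.195,0,0,0],[0.6,-0.009,0.003,0.218,0,0,0],[0.6,-0.009,0.003,0.223,0,0,0]]'; python3 - <<'E'
from h import *
plan([G[0],G[1],.06],RD)
r.capture('scene')
im=r.capture('scene');crop(im,120,110,270,230,5,'pics/c8.png')
E
```

```text
time_s: 2.87
tcp_pos: [0.5108, 0.3027, 0.0617]
ee_rot: [[-0.276, -0.961, -0.001], [-0.961, 0.276, -0.001], [0.001, 0.001, -1.0]]
wrist_force: [-0.1, 0.6, -0.1]
gripper_width: 0.6
t 2.87 tcp [0.5108 0.3027 0.0617] w 0.6 F [-0.1  0.6 -0.1]
shift units [ 0.008  -0.0053  0.0057] mm [ 2.4 -1.6  1.7] turn units [ 0.0002 -0.0004 -0.0002] deg [ 0.  -0.1 -0. ] J [ 46.  28. -15.  -0. -48. -62.]
```

View pics/c8.png

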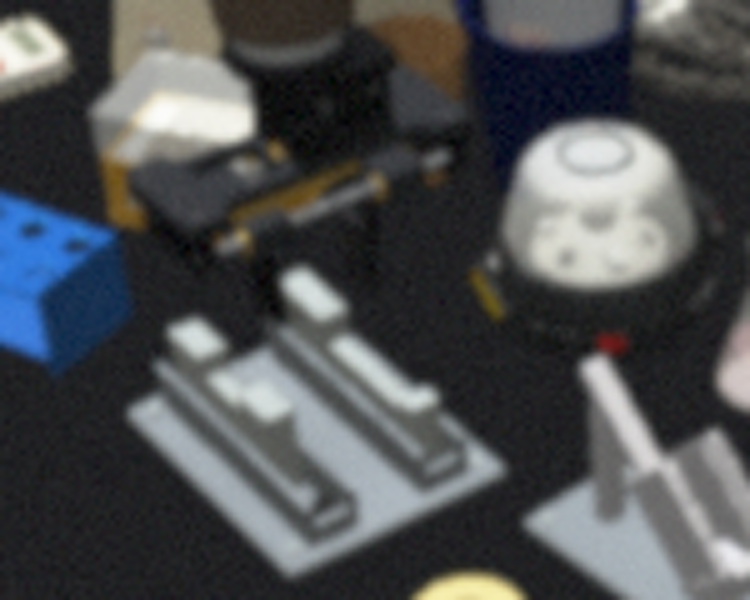

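```bash
python3 - <<'E'
from h import *
s=r.sense();R=s['ee_rot'];p=s['tcp_pos']
for n,q in(('tcp',(0,0,0)),('tip+',(0,.026,.017)),('tip-',(0,-.026,.017)),('up+',(0,.026,-.03)),('up-',(0,-.026,-.03))):
    X=p+R@np.array(q);u=proj('scene',X);print(n,X.round(3),((u-[120,110]+.5)*5).round(),'top',proj('top',X).round(1))
m=r.camera_model('scene');print(-m['R'].T@m['t'])
im=r.capture('top');crop(im,100,170,260,290,5,'pics/c9.png')
E
```

```text
tcp [0.512 0.303 0.063] [320. 310.] top [143.4 210.7]
tip+ [0.487 0.31  0.046] [286. 349.] top [142.3 221.2]
tip- [0.537 0.296 0.046] [359. 316.] top [148.5 201.4]
up+ [0.487 0.31  0.093] [277. 285.] top [136.5 219.9]
up- [0.537 0.296 0.093] [352. 253.] top [142.9 199.3]
[-0.4026174  -0.63503079  1.01511   ]
```

View pics/c9.png

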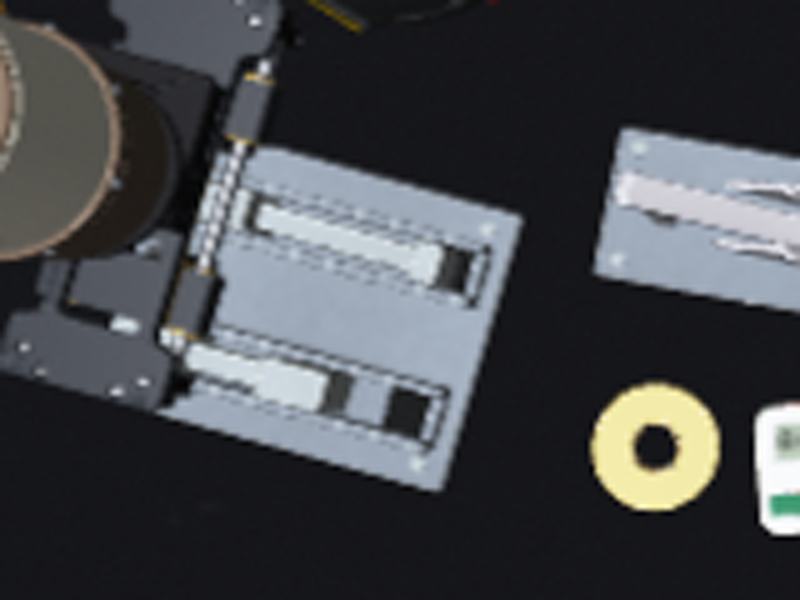

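```bash
python3 - <<'E'
from h import *
im=r.capture('scene');s=r.sense();R=s['ee_rot'];p=s['tcp_pos']
g=(255*(im/255.)**.5).astype(np.uint8)
k=9;x0,y0=140,135
B=cv2.resize(g[y0:y0+65,x0:x0+85],None,fx=k,fy=k,interpolation=cv2.INTER_CUBIC)
w=s['gripper_width']*.087/2
for sy in(1,-1):
  for x in(-.0095,.0095):
    a,b=[tuple(np.round((proj('scene',p+R@np.array((x,sy*w,z)))-[x0,y0]+.5)*k).astype(int)) for z in(.017,-.04)]
    cv2.line(B,tuple(map(int,a)),tuple(map(int,b)),(0,0,255),1)
cv2.imwrite('pics/c10.png',B);print(s['time_s'],p)
E
```

```text
3.0667 [0.51208791 0.30313101 0.06358125]
```

View pics/c10.png

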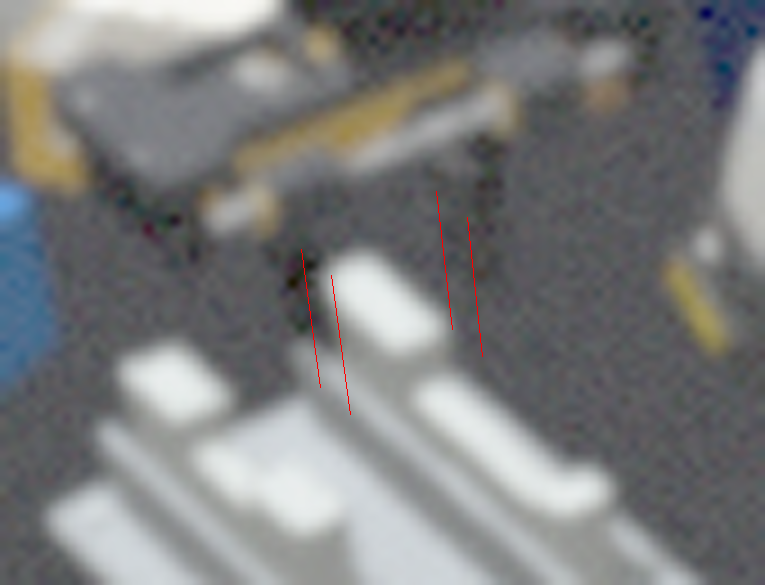

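```bash
python3 - <<'E'
from h import *
a=cv2.imread('pics/scene0.png').astype(int);b=r.capture('scene').astype(int)
k=9;x0,y0=140,135
d=np.clip(abs(a-b).sum(2)*2,0,255).astype(np.uint8)
A=cv2.resize(d[y0:y0+65,x0:x0+85],None,fx=k,fy=k,interpolation=cv2.INTER_NEAREST)
cv2.imwrite('pics/c11.png',A)
a=cv2.imread('pics/top0.png').astype(int);b=r.capture('top').astype(int)
d=np.clip(abs(a-b).sum(2)*2,0,255).astype(np.uint8)
cv2.imwrite('pics/c12.png',cv2.resize(d[160:250,90:190],None,fx=6,fy=6,interpolation=cv2.INTER_NEAREST))
E
```

```text
(no output)
```

View pics/c11.png

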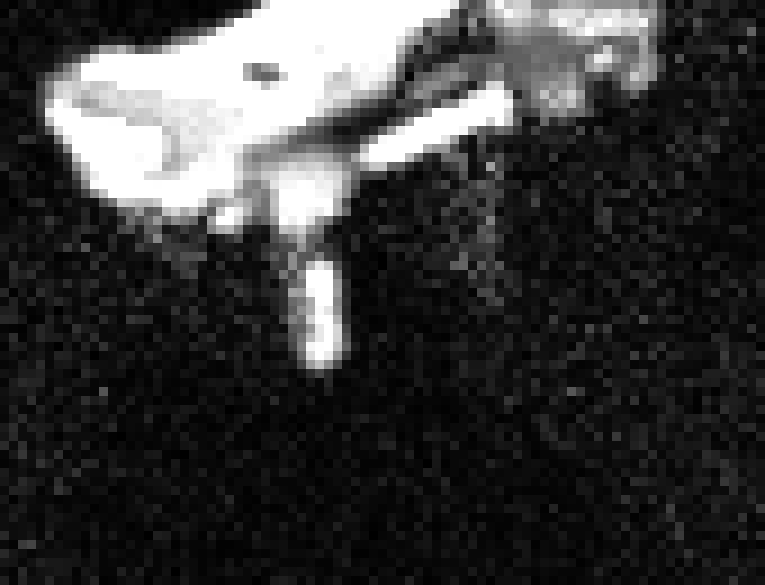

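View pics/c12.png

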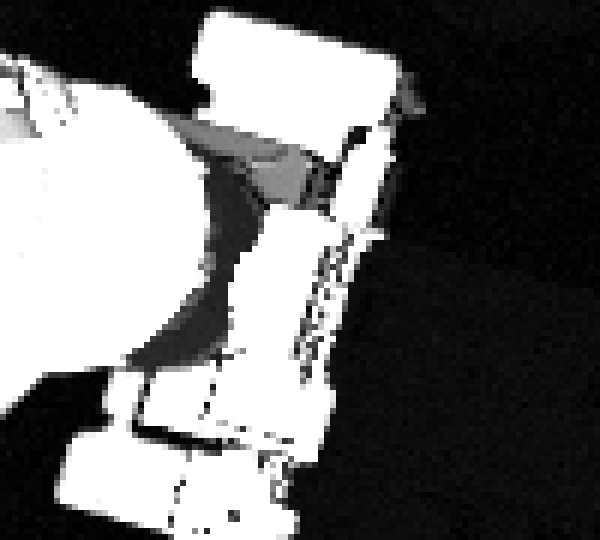

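The front fingertip shows near (175,176) in the scene picture, laterally where expected and around 8–12 mm higher. That fits linkage fingers retracting when open. Both fingers straddle the head clear of the walls, so I correct slightly and close.

```bash
python3 -m creep '[[0.6,0.008,-0.005,0.006,0,0,0],[0.4,0.008,-0.005,0.006,0,0,0],[0.2,0.008,-0.005,0.006,0,0,0],[0,0.008,-0.005,0.006,0,0,0],[0,0.008,-0.005,0.006,0,0,0]]'; python3 -m creep '[[0,0,0,0,0,0,0],[0,0,0,0,0,0,0],[0,0,0,0,0,0,0]]'; python3 - <<'E'
from h import *
plan([G[0],G[1],.06],RD)
crop(r.capture('scene'),140,135,225,200,9,'pics/c13.png')
E
```

```text
time_s: 3.58
tcp_pos: [0.5128, 0.3, 0.0616]
ee_rot: [[-0.277, -0.961, 0.001], [-0.961, 0.277, 0.001], [-0.002, -0.001, -1.0]]
wrist_force: [0.2, -0.1, 0.3]
gripper_width: 0.38
time_s: 3.83
tcp_pos: [0.5128, 0.3, 0.0615]
ee_rot: [[-0.277, -0.961, 0.001], [-0.961, 0.277, 0.001], [-0.002, -0.001, -1.0]]
wrist_force: [0.4, -0.8, -0.7]
gripper_width: 0.154
t 3.83 tcp [0.5128 0.3    0.0615] w 0.154 F [ 0.4 -0.8 -0.7]
shift units [0.0012 0.0035 0.005 ] mm [0.4 1.  1.5] turn units [-0.0003  0.0005 -0.0006] deg [-0.1  0.1 -0.1] J [ 46.  28. -15.   0. -47. -62.]
```

View pics/c13.png

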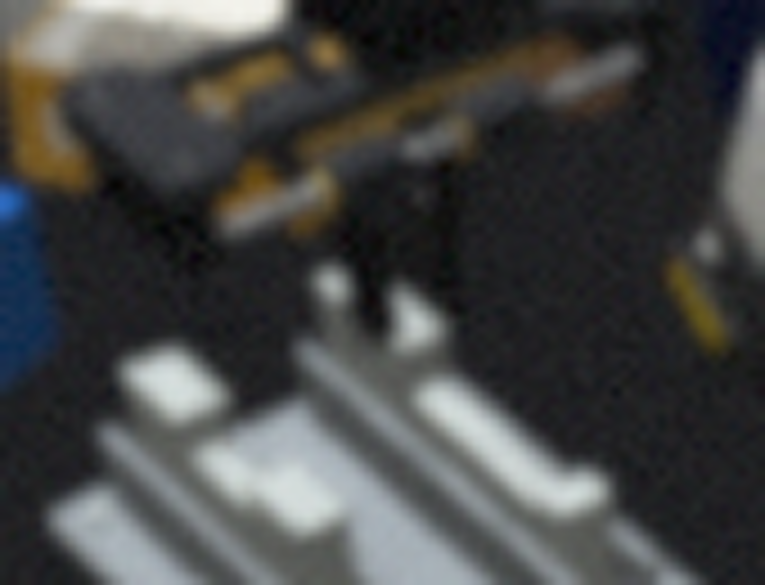

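```bash
python3 -m creep '[[0,0,0,0,0,0,0],[0,0,0,0,0,0,0]]'; python3 - <<'E'
from h import *
k=9;im=r.capture('scene')
g=(255*(im/255.)**.45).astype(np.uint8)
crop(g,160,145,200,185,15,'pics/c14.png')
E
```

```text
time_s: 4.05
tcp_pos: [0.5128, 0.3, 0.0615]
ee_rot: [[-0.277, -0.961, 0.001], [-0.961, 0.277, 0.001], [-0.001, -0.001, -1.0]]
wrist_force: [1.1, -0.2, 0.1]
gripper_width: 0.024
```

View pics/c14.png

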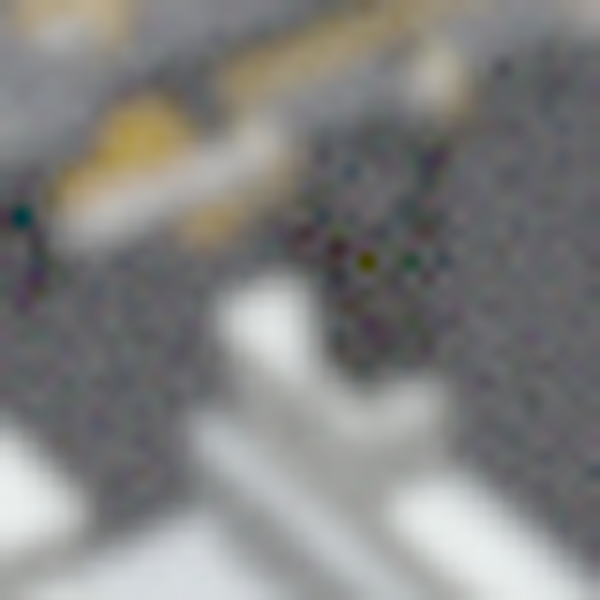

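```bash
python3 - <<'E'
from h import *
s=r.sense();p=s['tcp_pos']
for z in(.03,.0445,.06,.068,.075,.08,.09): print(z,proj('scene',[p[0],p[1],z]).round(1),proj('top',[p[0],p[1],z]).round(1))
im=r.capture('top');g=(255*(im/255.)**.45).astype(np.uint8);crop(g,110,185,185,245,10,'pics/c15.png')
print(s['tcp_pos'],s['joints'],s['wrist_force'],s['gripper_width'])
E
```

```text
0.03 [185.5 180.4] [148.5 211.5]
0.0445 [185.1 176.6] [146.8 210.9]
0.06 [184.6 172.5] [145.  210.4]
0.068 [184.3 170.3] [144.1 210.1]
0.075 [184.1 168.4] [143.2 209.8]
0.08 [183.9 167.1] [142.6 209.6]
0.09 [183.6 164.3] [141.3 209.2]
[0.51276474 0.30004482 0.06149786] [ 4.59404005e+01  2.75040362e+01 -1.50411382e+01  7.00363010e-03
 -4.73551442e+01 -6.20489523e+01] [-0.0598321  -0.2257765   0.69547596] 0.012754881543262942
```

View pics/c15.png

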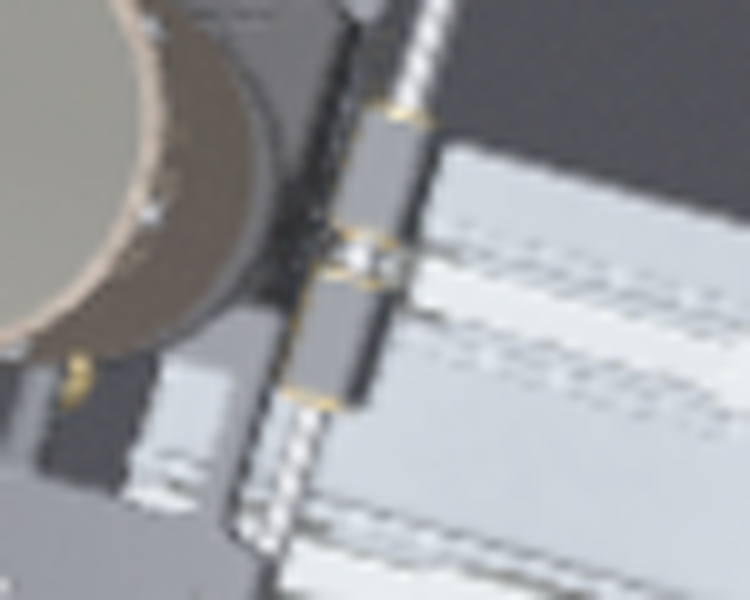

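The width ran down to 0.01 and c14 shows the fingers shut above the head top, with the tips at about (185,170), z≈0.068. The fingertips are therefore roughly 24 mm higher than the state plus the stated offset suggests. Nothing has moved. I reopen, go lower in steps and watch the forces and pictures.

```bash
python3 -m creep '[[0.6,0,0,0,0,0,0],[0.6,0,0,0,0,0,0],[0.6,0,0,0,0,0,0],[0.6,0,0,0,0,0,0],[0.6,0,0,0,0,0,0]]'; python3 -m creep '[[0.6,0,0,0,0,0,0],[0.6,0,0,0.015,0,0,0],[0.6,0,0,0.03,0,0,0],[0.6,0,0,0.04,0,0,0],[0.6,0,0,0.04,0,0,0]]'; cat >> h.py <<'E'
def dif(name,c='scene',x0=140,y0=135,w=85,h=65,k=8):
    a=cv2.imread(f'pics/{c}0.png').astype(int);b=r.capture(c);d=np.clip(abs(a-b.astype(int)).sum(2)*2,0,255).astype(np.uint8)
    d=cv2.cvtColor(d,cv2.COLOR_GRAY2BGR)
    o=np.hstack([(255*(b/255.)**.5).astype(np.uint8)[y0:y0+h,x0:x0+w],d[y0:y0+h,x0:x0+w]])
    cv2.imwrite(name,cv2.resize(o,None,fx=k,fy=k,interpolation=cv2.INTER_CUBIC)[:600,:])
E
python3 - <<'E'
from h import *
plan([G[0],G[1],.04],RD)
dif('pics/c16.png',k=4.7,)
E
```

```text
time_s: 4.57
tcp_pos: [0.5128, 0.3, 0.0615]
ee_rot: [[-0.277, -0.961, 0.001], [-0.961, 0.277, 0.001], [-0.002, -0.001, -1.0]]
wrist_force: [-0.4, 0.3, 0.5]
gripper_width: 0.297
time_s: 4.98
tcp_pos: [0.5122, 0.2995, 0.0483]
ee_rot: [[-0.278, -0.961, -0.0], [-0.961, 0.278, -0.0], [0.0, 0.0, -1.0]]
wrist_force: [-0.8, 0.1, -0.4]
gripper_width: 0.586
t 4.98 tcp [0.5122 0.2995 0.0483] w 0.586 F [-0.8  0.1 -0.4]
shift units [-0.001   0.002   0.0277] mm [-0.3  0.6  8.3] turn units [ 0.0001 -0.0001 -0.0007] deg [ 0.  -0.  -0.1] J [ 46.  28. -16.  -0. -46. -62.]
```

View pics/c16.png

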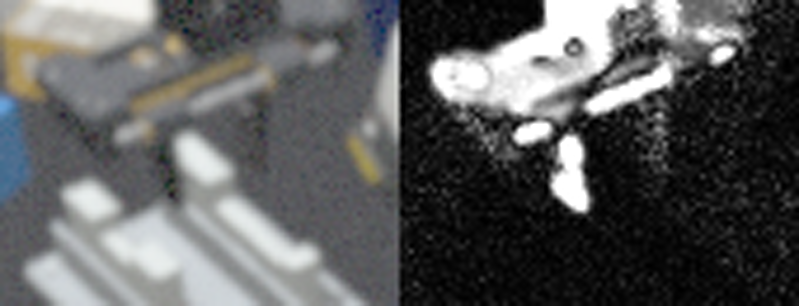

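```bash
python3 - <<'E'
from h import *
s=r.sense();p=s['tcp_pos'];R=s['ee_rot']
for yo in(.026,.041):
  for z in(.031,.04,.05,.055,.06):
    q=p+R@np.array([0,yo,0]);q[2]=z;print(yo,z,proj('scene',q).round(1))
E
```

```text
0.026 0.031 [178.2 183.5]
0.026 0.04 [177.9 181.1]
0.026 0.05 [177.5 178.5]
0.026 0.055 [177.4 177.1]
0.026 0.06 [177.2 175.8]
0.041 0.031 [174.  185.4]
0.041 0.04 [173.6 183. ]
0.041 0.05 [173.3 180.3]
0.041 0.055 [173.1 179. ]
0.041 0.06 [172.9 177.7]
```

```bash
python3 -m creep '[[0.6,0,0.002,0.008,0,0,0],[0.5,0,0.002,0.016,0,0,0],[0.4,0,0.002,0.018,0,0,0],[0.3,0,0.002,0.018,0,0,0],[0.2,0,0.002,0.018,0,0,0]]'; python3 -m creep '[[0,0,0,0,0,0,0],[0,0,0,0,0,0,0],[0,0,0,0,0,0,0],[0,0,0,0,0,0,0]]'; python3 - <<'E'
from h import *
plan([G[0],G[1],.04],RD)
dif('pics/c17.png',k=4.7,)
E
```

```text
time_s: 5.45
tcp_pos: [0.5119, 0.2999, 0.0434]
ee_rot: [[-0.277, -0.961, 0.0], [-0.961, 0.277, 0.0], [-0.0, -0.0, -1.0]]
wrist_force: [-1.0, -0.3, 0.8]
gripper_width: 0.376
time_s: 5.78
tcp_pos: [0.512, 0.3, 0.0435]
ee_rot: [[-0.277, -0.961, 0.001], [-0.961, 0.277, 0.0], [-0.001, -0.0, -1.0]]
wrist_force: [0.5, -0.4, 0.2]
gripper_width: 0.228
t 5.78 tcp [0.512  0.3    0.0435] w 0.228 F [ 0.5 -0.4  0.2]
shift units [0.0004 0.001  0.0117] mm [0.1 0.3 3.5] turn units [-0.0001  0.0002 -0.0006] deg [-0.   0.  -0.1] J [ 46.  29. -16.   0. -45. -62.]
```

View pics/c17.png

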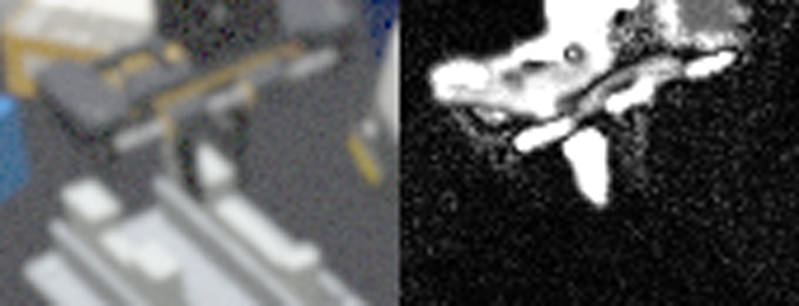

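Width 0.228 is 19.8 mm, so the head is gripped. I lift straight up.

```bash
python3 -m creep '[[0,0,0,-0.01,0,0,0],[0,0,0,-0.035,0,0,0],[0,0,0,-0.07,0,0,0],[0,0,0,-0.11,0,0,0],[0,0,0,-0.15,0,0,0]]'; python3 -m creep '[[0,0,0,-0.04,0,0,0],[0,0,0,-0.1,0,0,0],[0,0,0,-0.16,0,0,0],[0,0,0,-0.2,0,0,0],[0,0,0,-0.22,0,0,0]]'; python3 - <<'E'
from h import *
plan([G[0],G[1],.16],RD)
im=r.capture('scene');cv2.imwrite('pics/scene2.png',im);crop(im,100,90,300,240,4,'pics/c18.png')
im=r.capture('top');cv2.imwrite('pics/top2.png',im);crop(im,100,170,260,290,5,'pics/c19.png')
E
```

```text
time_s: 6.25
tcp_pos: [0.5118, 0.2998, 0.0894]
ee_rot: [[-0.277, -0.961, 0.0], [-0.961, 0.277, 0.0], [-0.0, -0.0, -1.0]]
wrist_force: [-0.5, -0.3, -4.1]
gripper_width: 0.227
time_s: 6.67
tcp_pos: [0.5125, 0.3004, 0.1582]
ee_rot: [[-0.277, -0.961, 0.003], [-0.961, 0.277, 0.003], [-0.004, -0.002, -1.0]]
wrist_force: [-0.3, 0.4, -3.4]
gripper_width: 0.225
t 6.67 tcp [0.5125 0.3004 0.1582] w 0.225 F [-0.3  0.4 -3.4]
shift units [ 0.002   0.0021 -0.0059] mm [ 0.6  0.6 -1.8] turn units [-0.0007  0.0011 -0.0005] deg [-0.1  0.2 -0.1] J [ 46.  21.  -9.   0. -59. -62.]
```

View pics/c18.png

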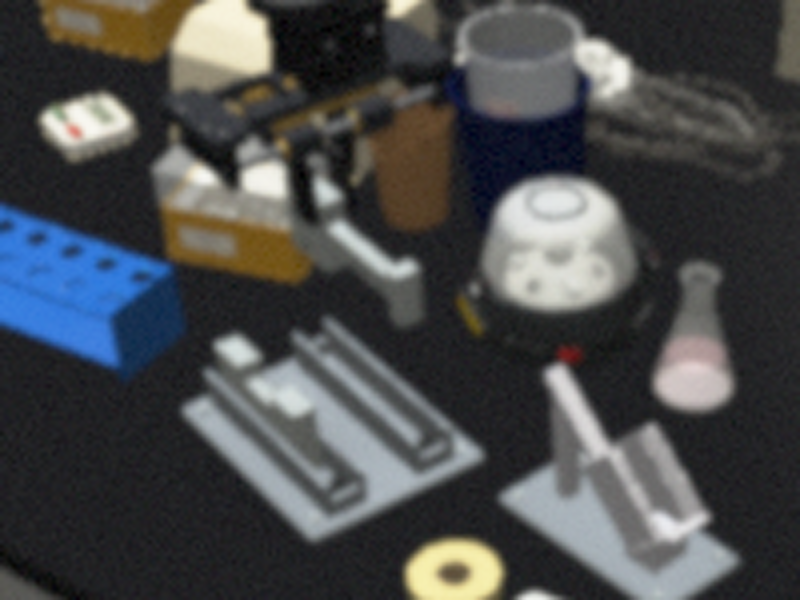

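View pics/c19.png

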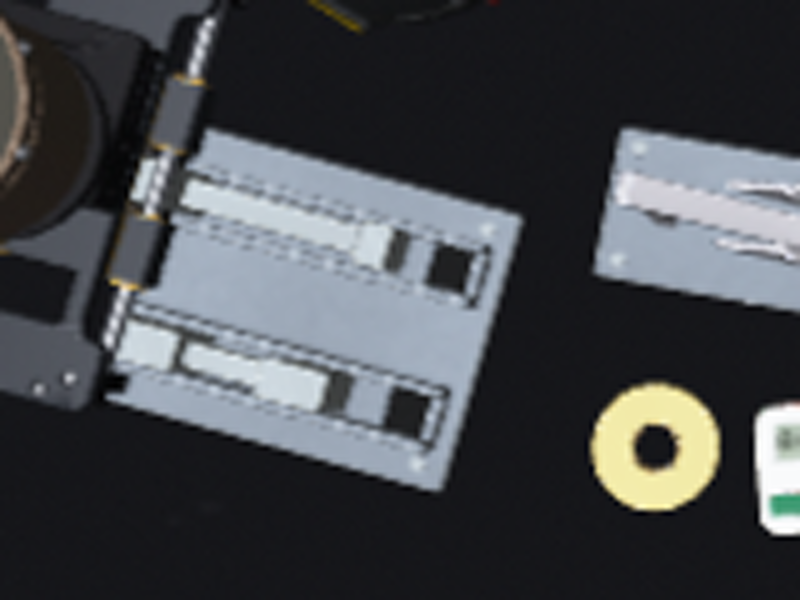

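The picture shows the standard held level under the gripper, its foot at c18 (405,300), and the spacer untouched. Next is the standoff square to the slope. There I check by vision how the standard sits relative to the reported TCP.

```bash
cat >> h.py <<'E'
C1=np.array([.0357,0,.0055])
RS=np.c_[-SX,RY,-SZ]
def seatT(off): # tcp target with std 'off' m out along SZ
    return SEAT+.075*SX+off*SZ-RS@C1
E
python3 - <<'E'
from h import *
plan(seatT(.08),RS); print(seatT(.08),seatT(0))
E
```

```text
t 6.77 tcp [0.5121 0.3002 0.157 ] w 0.227 F [ 0.   0.6 -4.6]
shift units [ 0.9537 -0.2238 -0.0749] mm [286.1 -67.1 -22.5] turn units [-0.0134 -0.2489 -0.0309] deg [ -2.4 -44.8  -5.6] J [ 46.  22.  -9.  -0. -59. -62.]
[0.49718668 0.00664867 0.17873435] [0.5072041  0.06232318 0.12216581]
```

```bash
python3 -m creep '[[0,0.03,-0.01,-0.05,0,0,0],[0,0.09,-0.02,-0.1,-0.001,-0.015,-0.002],[0,0.16,-0.04,-0.14,-0.002,-0.04,-0.005],[0,0.24,-0.055,-0.16,-0.004,-0.07,-0.009],[0,0.32,-0.075,-0.17,-0.006,-0.1,-0.013]]'; python3 - <<'E'
from h import *
plan(seatT(.08),RS)
E
```

```text
time_s: 7.18
tcp_pos: [0.5059, 0.2013, 0.208]
ee_rot: [[-0.224, -0.973, 0.064], [-0.922, 0.232, 0.309], [-0.315, 0.01, -0.949]]
wrist_force: [0.7, -1.1, -4.8]
gripper_width: 0.23
t 7.18 tcp [0.5059 0.2013 0.208 ] w 0.23 F [ 0.7 -1.1 -4.8]
shift units [ 0.6356 -0.1237 -0.1097] mm [190.7 -37.1 -32.9] turn units [-0.0068 -0.1478 -0.0171] deg [ -1.2 -26.6  -3.1] J [ 30.  11. -13. -17. -55. -35.]
```

```bash
python3 -m creep '[[0,0.07,-0.014,-0.012,-0.001,-0.03,-0.003],[0,0.15,-0.03,-0.025,-0.003,-0.065,-0.007],[0,0.23,-0.045,-0.04,-0.005,-0.1,-0.01],[0,0.31,-0.06,-0.054,-0.006,-0.13,-0.014],[0,0.39,-0.076,-0.067,-0.007,-0.148,-0.017]]'; python3 -c "
from h import *
plan(seatT(.08),RS)"
```

```text
time_s: 7.6
tcp_pos: [0.5001, 0.0812, 0.1903]
ee_rot: [[-0.122, -0.984, 0.126], [-0.692, 0.176, 0.7], [-0.711, -0.002, -0.703]]
wrist_force: [2.4, -8.9, 9.3]
gripper_width: 0.227
t 7.6 tcp [0.5001 0.0812 0.1903] w 0.227 F [ 2.4 -8.9  9.3]
shift units [ 0.2005 -0.0342 -0.148 ] mm [ 60.1 -10.3 -44.4] turn units [-0.0001  0.0018  0.0007] deg [-0.   0.3  0.1] J [ -4.  15. -11. -50. -68.  16.]
```

```bash
cat >> h.py <<'E'
def held(C):
    s=r.sense();R=s['ee_rot'];O=s['tcp_pos']+R@C;return O,-R[:,0],R[:,1],-R[:,2]
def ovheld(name,Cs,x0=190,y0=110,w=130,h=120,k=5):
    ims=[]
    for c,(x0,y0,w,h) in(('scene',(x0,y0,w,h)),('top',(195,150,w,h))):
        im=r.capture(c);B=cv2.resize(im,None,fx=k,fy=k,interpolation=cv2.INTER_CUBIC)
        for C,col in zip(Cs,((0,0,255),(0,255,0))):
            O,X,Y,Z=held(C)
            for p in stdbox(O,X,Y,Z): cv2.polylines(B,[np.round((np.array([proj(c,q) for q in p])+.5)*k).astype(int)],True,col,1,cv2.LINE_AA)
        cv2.imwrite(f'pics/{name}_{c}.png',B[y0*k:(y0+h)*k,x0*k:(x0+w)*k])
E
python3 - <<'E'
from h import *
s=r.sense();print(s['wrist_force'],s['moment'],s['tcp_pos'])
O,X,Y,Z=held(C1);print('foot',O-.075*X)
ovheld('h1',[C1])
E
```

```text
[ 2.40298464 -8.87784896  9.26443071] [ 1.17034761 -0.68502378 -0.50652821] [0.5000614  0.08115118 0.190267  ]
foot [0.48719664 0.00835199 0.10768664]
```

View pics/h1_scene.png

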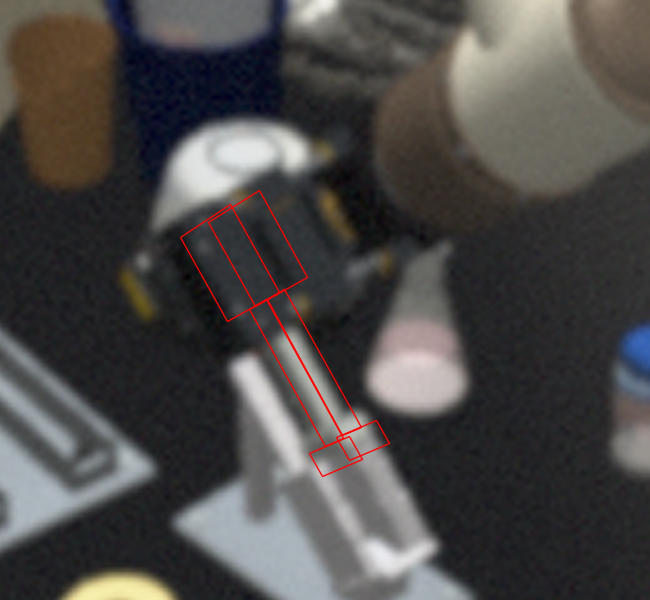

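View pics/h1_top.png

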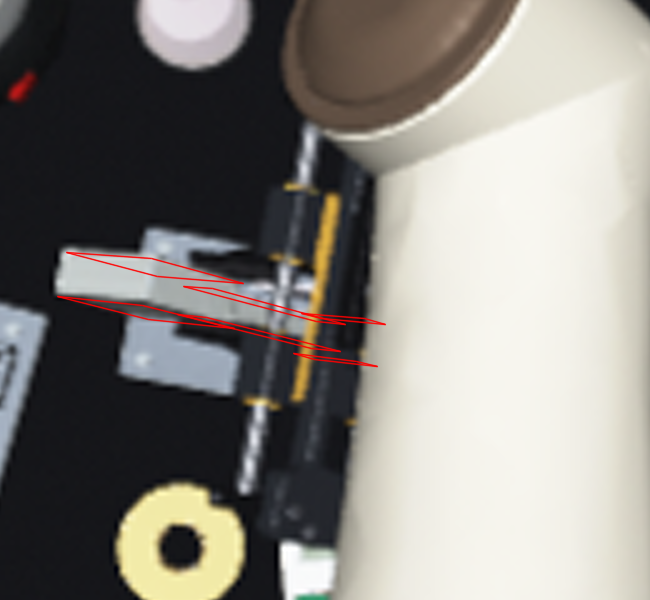

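```bash
python3 - <<'E'
from h import *
im=r.capture('scene');g=(255*(im/255.)**.5).astype(np.uint8);crop(g,210,140,290,240,6,'pics/c20.png')
crop(im,150,0,560,300,1.9,'pics/c21.png')
s=r.sense();print(s['wrist_force'],s['tcp_pos'],s['effort'].round(1))
E
```

```text
[ 0.43130299  1.67981015 -4.688455  ] [0.50151616 0.07688286 0.18888411] [ -1.7 -32.2  18.2   0.6  -0.8   0.2]
```

View pics/c20.png

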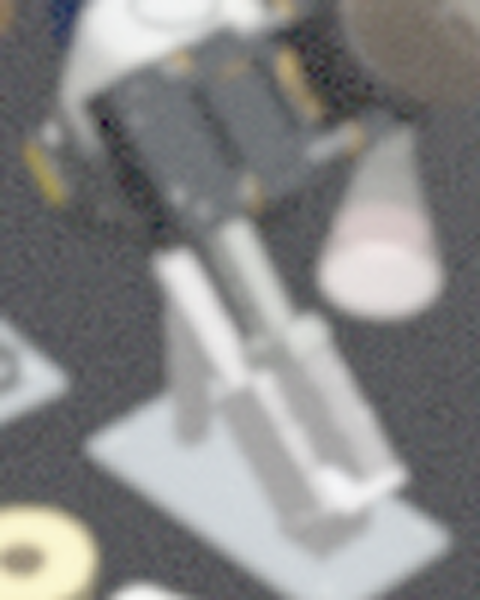

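View pics/c21.png

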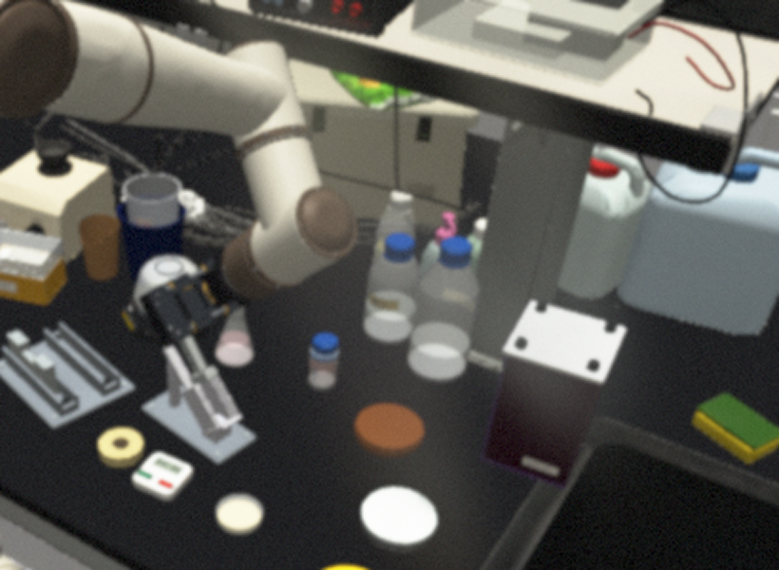

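Force is back to the piece's weight, so the spike came from braking. I check the held-pose overlay with the arm settled.

```bash
python3 - <<'E'
from h import *
import h
s=r.sense();R=s['ee_rot']
C2=np.array([.0357,0,.0295])+R.T@np.array([0,0,.024])
ovheld('h2',[C1,C2],x0=200,y0=120,w=95,h=100,k=6)
plan(seatT(.08),RS)
E
```

```text
t 7.85 tcp [0.5002 0.0806 0.1887] w 0.231 F [-0.4 -0.8 -4.8]
shift units [ 0.1965 -0.0343 -0.1488] mm [ 59.  -10.3 -44.7] turn units [ 0.0001 -0.0006 -0.0009] deg [ 0.  -0.1 -0.2] J [ -4.  15. -11. -49. -68.  15.]
```

View pics/h2_scene.png

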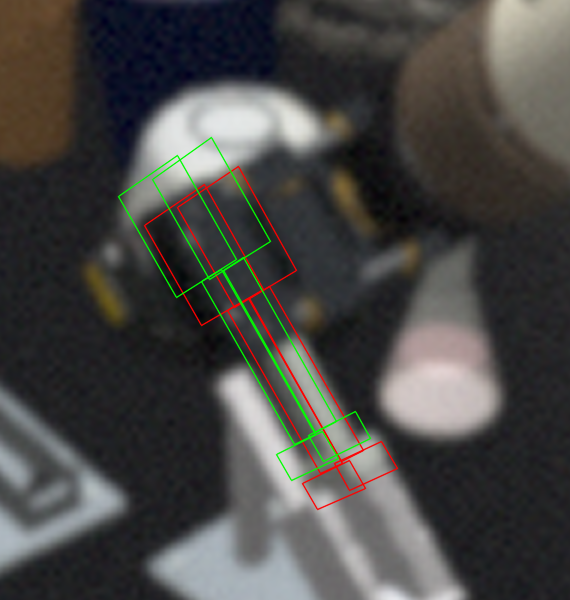

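View pics/h2_top.png

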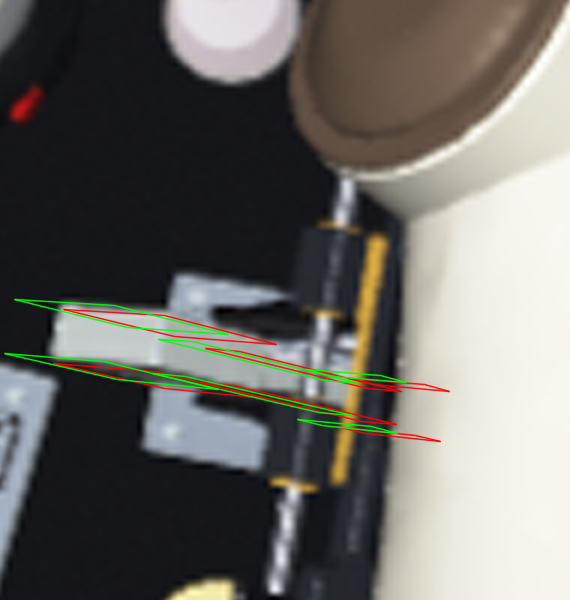

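```bash
python3 - <<'E'
from h import *
import h
a=cv2.imread('pics/scene0.png').astype(int);b=r.capture('scene');d=np.clip(abs(a-b.astype(int)).sum(2)*2,0,255).astype(np.uint8)
d=cv2.cvtColor(d,cv2.COLOR_GRAY2BGR);k=9;x0,y0,w,h_=225,160,42,60
o=[]
for im in(a.astype(np.uint8),b,d):
    B=cv2.resize(im,None,fx=k,fy=k,interpolation=cv2.INTER_CUBIC)
    if im is d:
        O,X,Y,Z=held(C1)
        for p in stdbox(O,X,Y,Z): cv2.polylines(B,[np.round((np.array([proj('scene',q) for q in p])+.5)*k).astype(int)],True,(0,0,255),1,cv2.LINE_AA)
    o.append(B[y0*k:(y0+h_)*k,x0*k:(x0+w)*k])
cv2.imwrite('pics/c22.png',cv2.resize(np.hstack(o),None,fx=.7,fy=.7,interpolation=cv2.INTER_AREA))
E
```

```text
(no output)
```

View pics/c22.png

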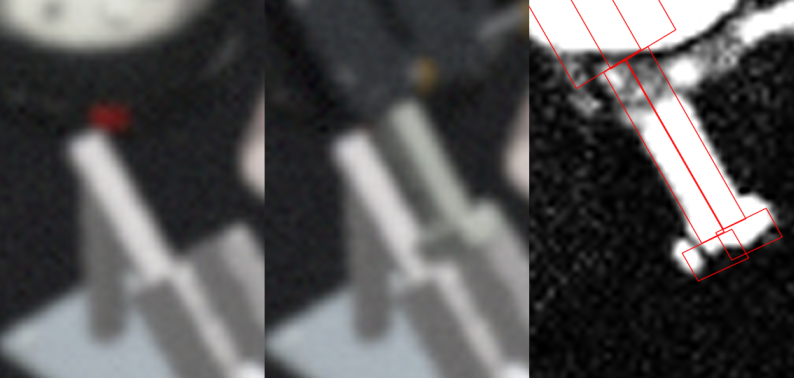

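The held foot sits about 4 mm further up the axis than predicted, so the offset is fixed in the tool frame. I correct for it and go to the standoff.

```bash
sed -i 's/^C1=.*/C1=np.array([.0315,0,.0055])/' h.py; python3 - <<'E'
from h import *
plan(seatT(.055)+.003*SX,RS)
E
```

```text
t 7.9 tcp [0.4998 0.082  0.1889] w 0.225 F [ 0.2  1.4 -3.3]
shift units [ 0.2039 -0.0358 -0.0682] mm [ 61.2 -10.7 -20.4] turn units [ 0.0007 -0.0005 -0.0002] deg [ 0.1 -0.1 -0. ] J [ -4.  15. -11. -49. -68.  15.]
```

```bash
python3 -m creep '[[0,0,-0.01,-0.04,0,0,0],[0,0.03,-0.02,-0.068,0,0,0],[0,0.08,-0.03,-0.068,0,0,0],[0,0.13,-0.036,-0.068,0,0,0],[0,0.17,-0.036,-0.068,0,0,0]]';python3 -m creep '[[0,0.02,0,0,0,0,0],[0,0.033,0,0,0,0,0],[0,0.033,0,0,0,0,0]]'; python3 - <<'E'
from h import *
plan(seatT(.055)+.003*SX,RS)
ovheld('h3',[C1],x0=210,y0=140,w=80,h=100,k=6)
E
```

```text
time_s: 8.32
tcp_pos: [0.5018, 0.0301, 0.167]
ee_rot: [[-0.123, -0.985, 0.122], [-0.699, 0.173, 0.694], [-0.705, 0.0, -0.71]]
wrist_force: [1.2, -0.8, -4.0]
gripper_width: 0.228
time_s: 8.57
tcp_pos: [0.5006, 0.0231, 0.1597]
ee_rot: [[-0.123, -0.985, 0.121], [-0.699, 0.172, 0.694], [-0.704, 0.001, -0.71]]
wrist_force: [-0.6, 0.5, -3.4]
gripper_width: 0.229
t 8.57 tcp [0.5006 0.0231 0.1597] w 0.229 F [-0.6  0.5 -3.4]
shift units [-0.0012  0.0014 -0.0011] mm [-0.4  0.4 -0.3] turn units [ 0.0013 -0.0013  0.0009] deg [ 0.2 -0.2  0.2] J [-11.  19. -11. -48. -70.  22.]
```

View pics/h3_scene.png

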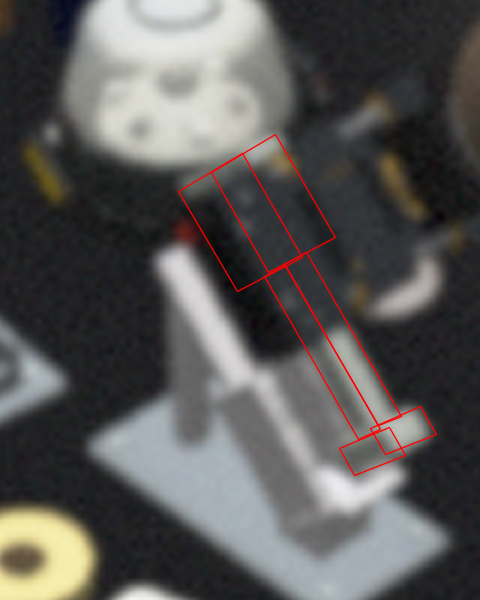

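View pics/h3_top.png

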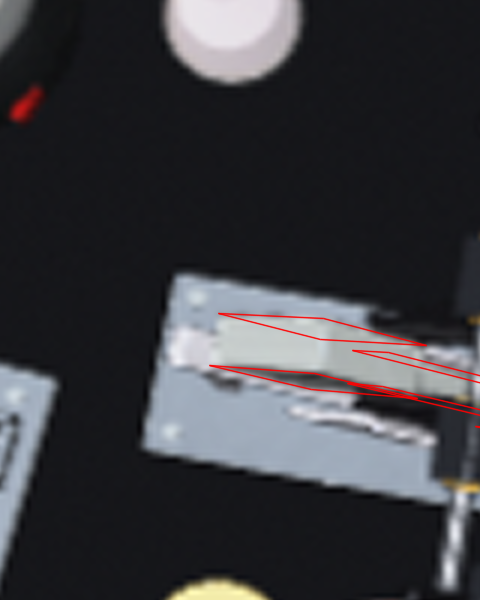

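The overlay now sits on the piece in both views, with the foot at scene (272,213). I lower it square to the slope.

```bash
python3 -m creep '[[0,0,0.001,0.03,0,0,0],[0,0,0.001,0.06,0,0,0],[0,0,0.001,0.09,0,0,0],[0,0,0.001,0.115,0,0,0],[0,0,0.001,0.135,0,0,0]]';python3 - <<'E'
from h import *
plan(seatT(0)+.003*SX,RS)
ovheld('h4',[C1],x0=210,y0=140,w=80,h=100,k=6)
E
```

```text
time_s: 9.08
tcp_pos: [0.5054, 0.0527, 0.1309]
ee_rot: [[-0.122, -0.985, 0.121], [-0.699, 0.172, 0.694], [-0.705, 0.0, -0.71]]
wrist_force: [1.0, -0.0, -4.0]
gripper_width: 0.226
t 9.08 tcp [0.5054 0.0527 0.1309] w 0.226 F [ 1. -0. -4.]
shift units [ 0.0014 -0.0005  0.0437] mm [ 0.4 -0.2 13.1] turn units [ 0.0013 -0.0011  0.0012] deg [ 0.2 -0.2  0.2] J [ -8.  21. -12. -51. -66.  24.]
```

View pics/h4_scene.png

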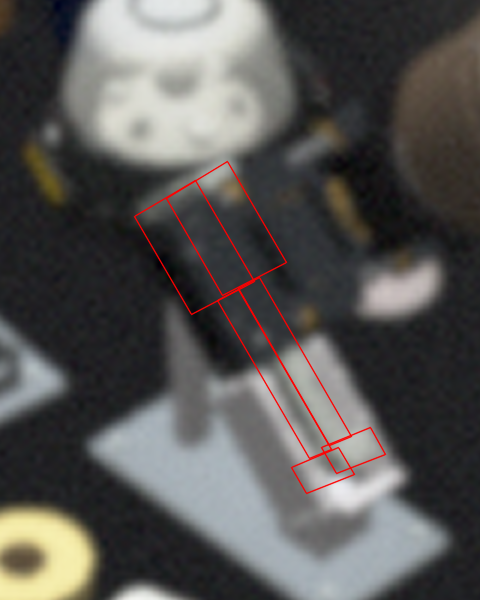

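View pics/h4_top.png

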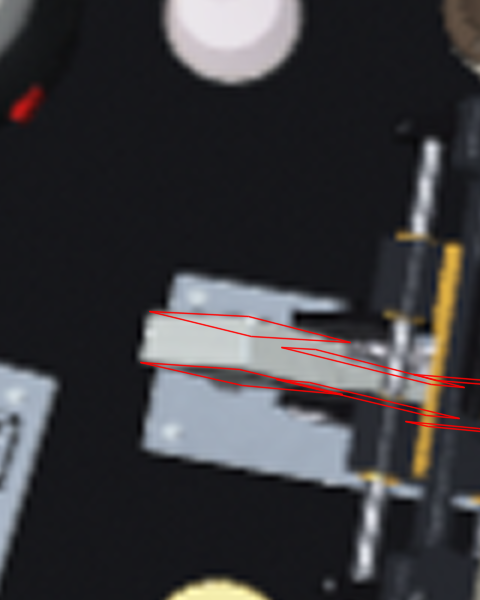

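```bash
python3 -m creep '[[0,0,0,0.01,0,0,0],[0,0,0,0.018,0,0,0],[0,0,0,0.026,0,0,0],[0,0,0,0.033,0,0,0],[0,0,0,0.033,0,0,0]]';python3 -m creep '[[0,0,0,0.004,0,0,0],[0,0,0,0.009,0,0,0],[0,0,0,0.009,0,0,0]]'; python3 -c "
from h import *
plan(seatT(0),RS)"
```

```text
time_s: 9.6
tcp_pos: [0.5063, 0.0588, 0.126]
ee_rot: [[-0.119, -0.986, 0.119], [-0.699, 0.169, 0.695], [-0.705, -0.001, -0.709]]
wrist_force: [-5.0, -4.5, 9.0]
gripper_width: 0.232
time_s: 9.85
tcp_pos: [0.5064, 0.0588, 0.126]
ee_rot: [[-0.116, -0.986, 0.119], [-0.701, 0.166, 0.694], [-0.704, -0.003, -0.71]]
wrist_force: [-5.3, -9.3, 10.6]
gripper_width: 0.225
t 9.85 tcp [0.5064 0.0588 0.126 ] w 0.225 F [-5.3 -9.3 10.6]
shift units [ 0.0145 -0.0005  0.0175] mm [ 4.4 -0.2  5.3] turn units [ 0.0018 -0.0015  0.0031] deg [ 0.3 -0.3  0.6] J [ -7.  21. -13. -51. -65.  24.]
```

```bash
python3 - <<'E'
from h import *
ovheld('h5',[],x0=215,y0=150,w=75,h=85,k=7)
print(r.sense()['moment'])
E
```

```text
[-1.3239527   1.17977988  0.72738562]
```

View pics/h5_scene.png

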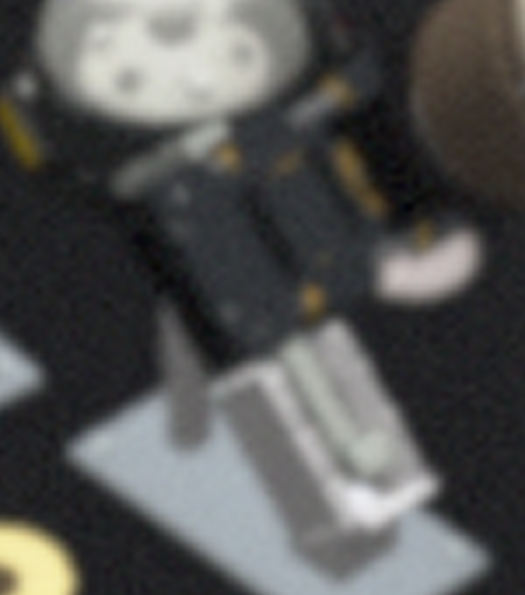

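View pics/h5_top.png

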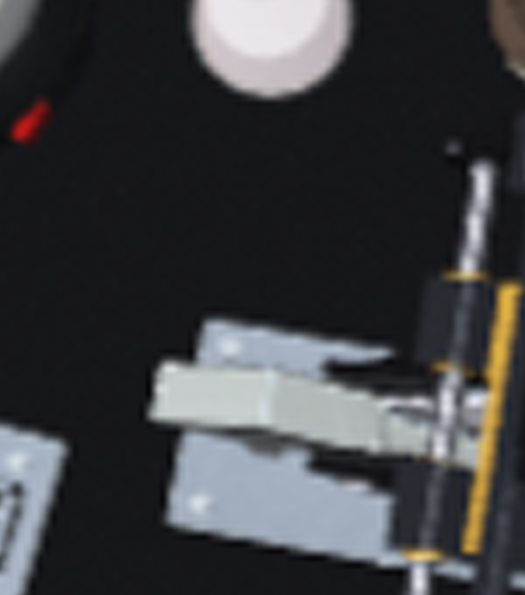

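```bash
python3 -m creep '[[0,0,0.002,-0.01,0,0,0],[0,0,0.006,-0.012,0,0,0.003],[0,0,0.006,-0.012,0,0,0.003]]'; python3 -m creep '[[0,0,0,0.008,0,0,0],[0,0,0,0.015,0,0,0],[0,0,0,0.02,0,0,0],[0,0,0,0.02,0,0,0]]'; python3 - <<'E'
from h import *
plan(seatT(0),RS)
O,X,Y,Z=held(C1);print('pred foot in seat axes', np.c_[SX,RY,SZ].T@(O-.075*X-SEAT)*1000)
k=7;im=r.capture('scene');B=cv2.resize(im,None,fx=k,fy=k,interpolation=cv2.INTER_CUBIC)
for p in stdbox(SEAT+.075*SX,SX,RY,SZ): cv2.polylines(B,[np.round((np.array([proj('scene',q) for q in p])+.5)*k).astype(int)],True,(0,0,255),1,cv2.LINE_AA)
cv2.imwrite('pics/c23.png',B[150*k:235*k,215*k:290*k])
E
```

```text
time_s: 10.2
tcp_pos: [0.5051, 0.0563, 0.1287]
ee_rot: [[-0.126, -0.985, 0.122], [-0.699, 0.175, 0.693], [-0.704, 0.002, -0.711]]
wrist_force: [2.2, -0.4, -3.8]
gripper_width: 0.226
time_s: 10.53
tcp_pos: [0.5059, 0.0589, 0.1259]
ee_rot: [[-0.122, -0.985, 0.121], [-0.701, 0.172, 0.692], [-0.702, -0.0, -0.712]]
wrist_force: [-3.7, -10.9, 9.1]
gripper_width: 0.224
t 10.53 tcp [0.5059 0.0589 0.1259] w 0.224 F [ -3.7 -10.9   9.1]
shift units [ 0.0142 -0.0022  0.0175] mm [ 4.3 -0.7  5.3] turn units [ 0.001  -0.0022  0.0012] deg [ 0.2 -0.4  0.2] J [ -7.  21. -13. -51. -65.  24.]
pred foot in seat axes [4.26508915 0.27070369 5.95281863]
```

View pics/c23.png

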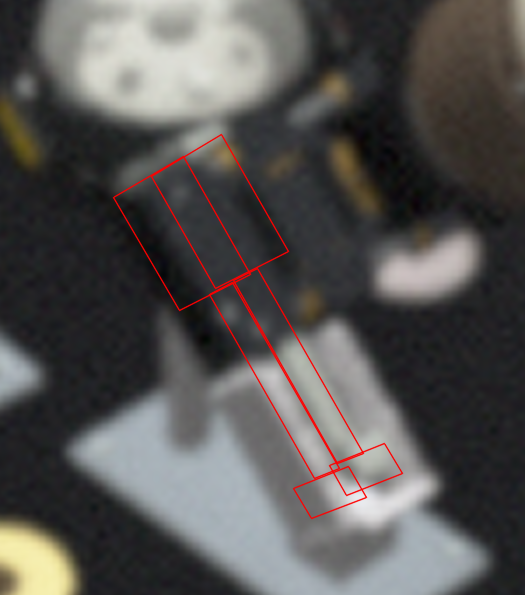

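```bash
python3 -m creep '[[0,0,0,-0.005,0,0,0],[0,0.005,0,-0.005,0,0,0],[0,0.01,0,-0.005,0,0,0],[0,0.015,0,-0.005,0,0,0],[0,0.015,0,-0.005,0,0,0]]'; python3 - <<'E'
from h import *
plan(seatT(0),RS)
O,X,Y,Z=held(C1);print('pred foot in seat axes', np.c_[SX,RY,SZ].T@(O-.075*X-SEAT)*1000, 'F', np.c_[SX,RY,SZ].T@(r.sense()['wrist_force']+[0,0,4.0]))
E
```

```text
time_s: 11.0
tcp_pos: [0.5059, 0.0569, 0.1258]
ee_rot: [[-0.12, -0.985, 0.122], [-0.698, 0.171, 0.696], [-0.706, -0.001, -0.708]]
wrist_force: [-0.1, 3.4, 8.1]
gripper_width: 0.222
t 11.0 tcp [0.5059 0.0569 0.1258] w 0.222 F [-0.1  3.4  8.1]
shift units [ 0.0096 -0.0011  0.0217] mm [ 2.9 -0.3  6.5] turn units [ 0.0011 -0.0004  0.0016] deg [ 0.2 -0.1  0.3] J [ -7.  21. -13. -51. -65.  24.]
pred foot in seat axes [ 2.86949665 -0.17813839  6.62328105] F [10.92008897  0.71666475  6.15674103]
```

The foot is at the stop, with 11 N up the slope and 6 N normal. I ease off and let go.

```bash
python3 -m creep '[[0,-0.006,0,-0.002,0,0,0],[0,-0.006,0,-0.002,0,0,0],[0.28,-0.006,0,-0.002,0,0,0],[0.35,-0.006,0,-0.002,0,0,0],[0.4,-0.006,0,-0.002,0,0,0]]'; python3 -m creep '[[0.5,0,0,0,0,0,0],[0.5,0,0,0,0,0,0],[0.5,0,0,0,0,0,0]]'; python3 - <<'E'
from h import *
plan(seatT(.1),RS)
ovheld('h6',[],x0=215,y0=150,w=75,h=85,k=7)
E
```

```text
time_s: 11.42
tcp_pos: [0.5061, 0.0579, 0.1275]
ee_rot: [[-0.12, -0.985, 0.122], [-0.697, 0.171, 0.696], [-0.706, -0.001, -0.708]]
wrist_force: [0.6, -0.2, 0.5]
gripper_width: 0.341
time_s: 11.67
tcp_pos: [0.5062, 0.0578, 0.1276]
ee_rot: [[-0.12, -0.985, 0.122], [-0.697, 0.171, 0.696], [-0.707, -0.001, -0.708]]
wrist_force: [-0.3, -1.4, 0.8]
gripper_width: 0.48
t 11.67 tcp [0.5062 0.0578 0.1276] w 0.48 F [-0.3 -1.4  0.8]
shift units [ 0.0163  0.0005 -0.3096] mm [  4.9   0.1 -92.9] turn units [ 0.0011 -0.0003  0.0016] deg [ 0.2 -0.   0.3] J [ -7.  21. -13. -51. -65.  24.]
```

View pics/h6_scene.png

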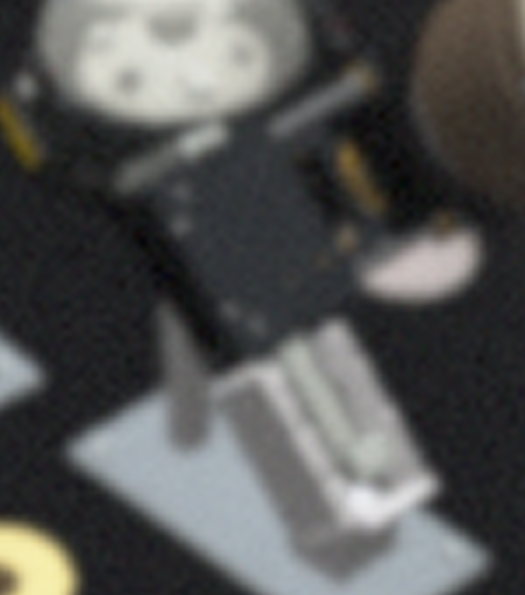

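View pics/h6_top.png

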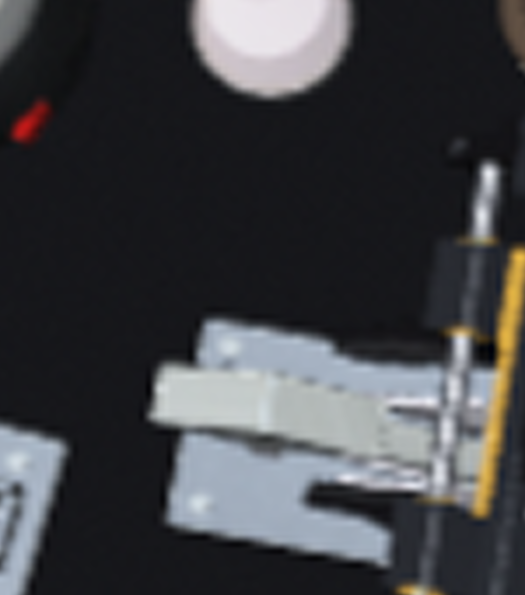

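Released; the piece stays in the channel. I retreat square to the slope.

```bash
python3 -m creep '[[0.5,0,0,-0.05,0,0,0],[0.5,0,0,-0.12,0,0,0],[0.5,0,0,-0.2,0,0,0],[0.5,0,0,-0.3,0,0,0],[0.5,0,0,-0.4,0,0,0]]'; python3 - <<'E'
from h import *
s=r.sense();print(s['time_s'],s['tcp_pos'],s['joints'].round(0),s['wrist_force'])
for c in('scene','top'):
    k=7;im=r.capture(c);cv2.imwrite(f'pics/{c}3.png',im);B=cv2.resize(im,None,fx=k,fy=k,interpolation=cv2.INTER_CUBIC)
    for p in stdbox(SEAT+.075*SX,SX,RY,SZ): cv2.polylines(B,[np.round((np.array([proj(c,q) for q in p])+.5)*k).astype(int)],True,(0,0,255),1,cv2.LINE_AA)
    x0,y0=(210,145) if c=='scene' else (200,180)
    cv2.imwrite(f'pics/c24_{c}.png',B[y0*k:(y0+85)*k,x0*k:(x0+100)*k])
E
```

```text
time_s: 12.18
tcp_pos: [0.491, -0.0262, 0.2133]
ee_rot: [[-0.121, -0.985, 0.121], [-0.697, 0.171, 0.696], [-0.706, -0.0, -0.708]]
wrist_force: [0.8, -0.8, -0.2]
gripper_width: 0.5
12.1833 [ 0.49096153 -0.02624134  0.21326489] [-16.  16.  -6. -46. -78.  20.] [ 0.75994852 -0.76007015 -0.18248467]
```

View pics/c24_scene.png

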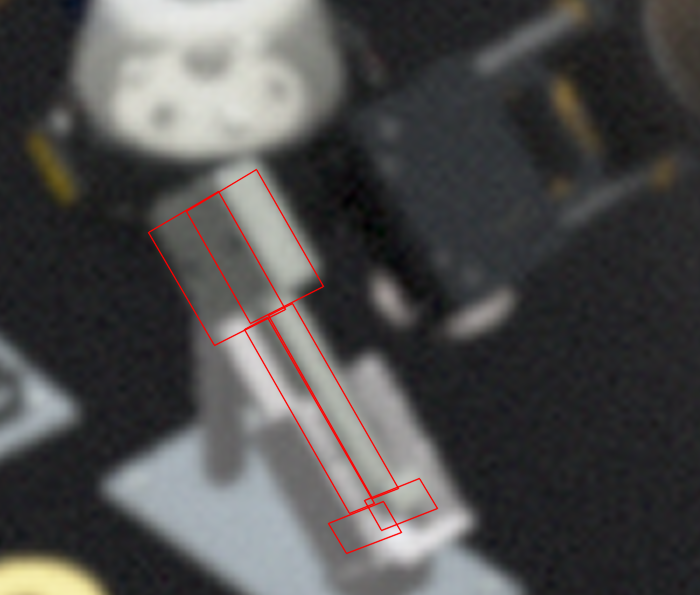

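View pics/c24_top.png

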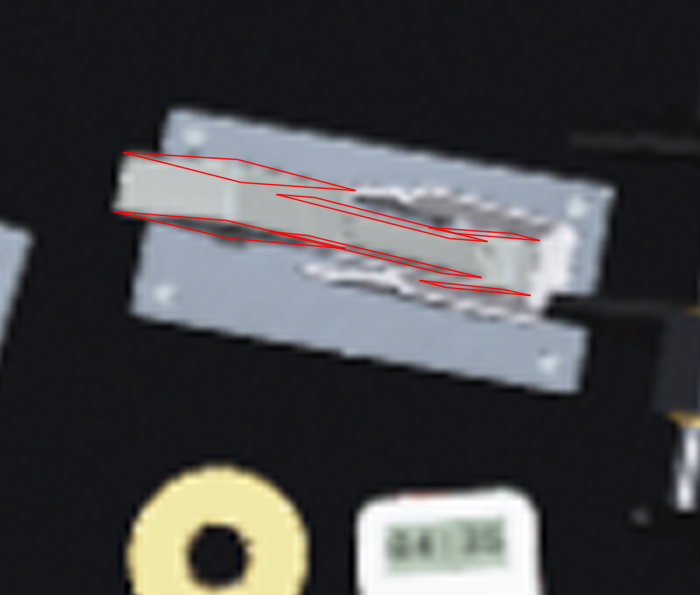

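Both views agree with the seated model: the head end at top (217,206) and the foot at the stop at scene (272,218). Step 1 should be met. For the second grip I take the head from its end, tool pointing down the slope, going over the top.

```bash
cat >> h.py <<'E'
RV=tooldown(-RX)
RG=np.c_[SZ,RY,-SX]
def gr(d): return SEAT+(.075+.050+d)*SX   # tip point nominal
E
python3 - <<'E'
from h import *
plan([.50,.05,.33],RV); print(gr(.12),gr(0))
E
```

```text
t 12.28 tcp [ 0.4932 -0.0287  0.2157] w 0.497 F [ 0.1 -0.3 -0.8]
shift units [-0.4546  0.0198 -0.0857] mm [-136.4    5.9  -25.7] turn units [-0.0022  0.2489  0.0022] deg [-0.4 44.8  0.4] J [-16.  16.  -6. -46. -78.  20.]
[0.52470955 0.15961439 0.21324116] [0.50968341 0.07610262 0.12838835]
```

```bash
python3 -m creep '[[0.5,-0.06,0,-0.03,0,0.02,0],[0.5,-0.14,0.005,-0.06,0,0.055,0],[0.5,-0.23,0.01,-0.08,0,0.094,0],[0.5,-0.31,0.013,-0.085,0,0.133,0],[0.5,-0.39,0.017,-0.085,0,0.172,0]]'; python3 -m creep '[[0.5,-0.02,0,-0.03,0,0.03,0],[0.5,-0.04,0,-0.05,0,0.065,0],[0.5,-0.05,0,-0.06,0,0.085,0]]'; python3 -c "
from h import *
plan(gr(.12)+.03*SX,RG);print(r.sense()['ee_rot'].round(3))"
```

```text
time_s: 12.7
tcp_pos: [0.499, 0.037, 0.3191]
ee_rot: [[-0.167, -0.984, 0.055], [-0.957, 0.175, 0.23], [-0.236, -0.014, -0.972]]
wrist_force: [0.8, -0.9, -0.6]
gripper_width: 0.502
time_s: 12.95
tcp_pos: [0.5006, 0.0496, 0.3413]
ee_rot: [[-0.171, -0.985, 0.011], [-0.985, 0.171, -0.035], [0.032, -0.017, -0.999]]
wrist_force: [0.7, -0.9, -1.2]
gripper_width: 0.505
t 12.95 tcp [0.5006 0.0496 0.3413] w 0.505 F [ 0.7 -0.9 -1.2]
shift units [-0.457  -0.011   0.3419] mm [-137.1   -3.3  102.6] turn units [-0.006   0.2397 -0.0003] deg [-1.1 43.1 -0.1] J [ 26.   6.  -4.   2. -80. -36.]
[[-0.171 -0.985  0.011]
 [-0.985  0.171 -0.035]
 [ 0.032 -0.017 -0.999]]
```

```bash
python3 -m creep '[[0.5,-0.07,0,0,0,0.02,0],[0.5,-0.14,-0.002,0,-0.001,0.055,0],[0.5,-0.21,-0.004,0.03,-0.002,0.094,0],[0.5,-0.28,-0.006,0.08,-0.003,0.133,0],[0.5,-0.34,-0.008,0.13,-0.004,0.172,0]]'; python3 -c "
from h import *
plan(gr(.12)+.03*SX,RG)"
```

```text
time_s: 13.37
tcp_pos: [0.5209, 0.1505, 0.2992]
ee_rot: [[-0.149, -0.985, -0.088], [-0.825, 0.172, -0.538], [0.545, -0.008, -0.839]]
wrist_force: [1.0, -0.9, -0.5]
gripper_width: 0.496
t 13.37 tcp [0.5209 0.1505 0.2992] w 0.496 F [ 1.  -0.9 -0.5]
shift units [-0.2039 -0.0061  0.1251] mm [-61.2  -1.8  37.5] turn units [-0.0028  0.0667 -0.0003] deg [-0.5 12.  -0.1] J [ 44.  22.  -2.  19. -94. -58.]
```

```bash
python3 -m creep '[[0.5,-0.06,-0.001,0.03,-0.001,0.03,0],[0.5,-0.12,-0.003,0.07,-0.002,0.06,0],[0.5,-0.17,-0.005,0.1,-0.003,0.067,0],[0.5,-0.2,-0.006,0.125,-0.003,0.067,0],[0.5,-0.204,-0.006,0.125,-0.003,0.067,0]]'; python3 -m creep '[[0.5,0,0,0,0,0,0],[0.5,0,0,0,0,0,0]]'; python3 - <<'E'
from h import *
plan(gr(.05),RG)
s=r.sense();p=s['tcp_pos'];R=s['ee_rot']
for c,x0,y0 in(('scene',190,70),('top',160,140)):
    k=5;im=r.capture(c);B=cv2.resize((255*(im/255.)**.6).astype(np.uint8),None,fx=k,fy=k,interpolation=cv2.INTER_CUBIC)
    f=lambda q:tuple(int(t) for t in np.round((proj(c,q)+.5)*k))
    for sy in(-1,1):
        cv2.line(B,f(p+R@[0,sy*.0435*.5,0]),f(p+R@[0,sy*.0435*.5,-.05]),(0,0,255),1,cv2.LINE_AA)
    cv2.line(B,f(p),f(p+R@[0,0,.15]),(0,255,0),1,cv2.LINE_AA)
    cv2.imwrite(f'pics/c25_{c}.png',B[y0*k:(y0+120)*k,x0*k:(x0+130)*k])
E
```

```text
time_s: 13.78
tcp_pos: [0.5275, 0.1809, 0.231]
ee_rot: [[-0.122, -0.984, -0.129], [-0.693, 0.177, -0.699], [0.711, 0.004, -0.703]]
wrist_force: [0.7, -0.8, 0.0]
gripper_width: 0.497
time_s: 13.95
tcp_pos: [0.5275, 0.1805, 0.2321]
ee_rot: [[-0.123, -0.984, -0.129], [-0.694, 0.178, -0.697], [0.709, 0.003, -0.705]]
wrist_force: [-0.0, -0.6, 0.7]
gripper_width: 0.5
t 13.95 tcp [0.5275 0.1805 0.2321] w 0.5 F [-0.  -0.6  0.7]
shift units [ 0.0043 -0.0042  0.3274] mm [ 1.3 -1.3 98.2] turn units [ 0.001  -0.0009  0.0006] deg [ 0.2 -0.2  0.1] J [ 47.  32.  -3.  22. -96. -64.]
```

View pics/c25_scene.png

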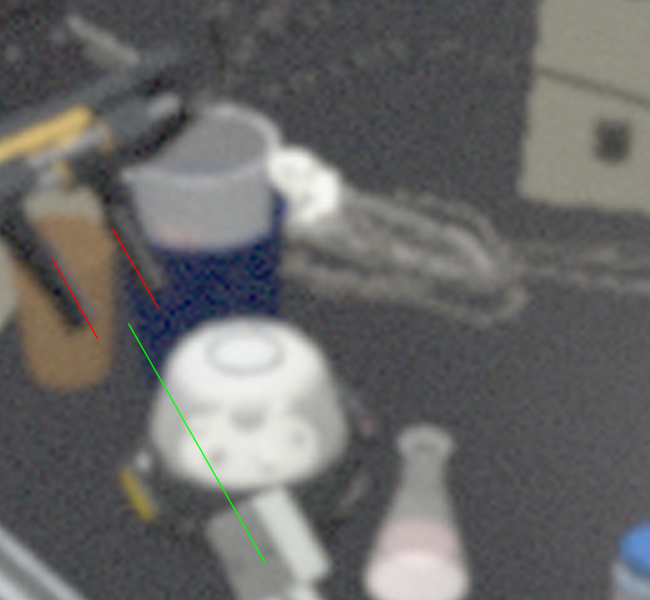

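View pics/c25_top.png

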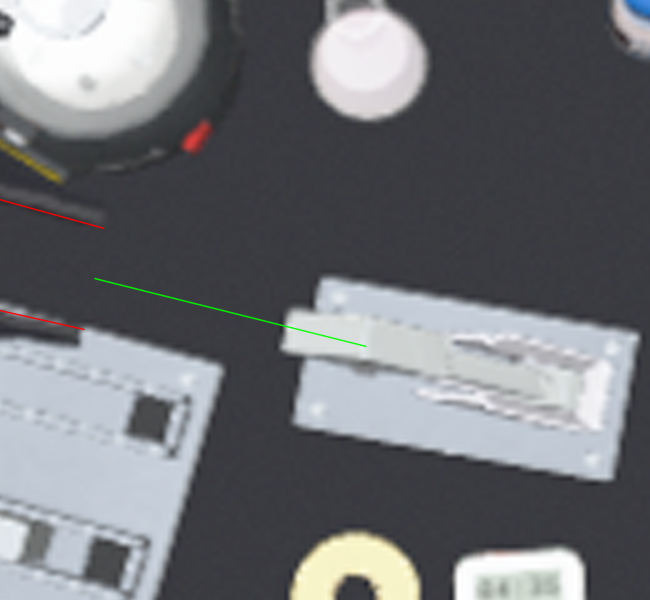

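```bash
python3 - <<'E'
from h import *
s=r.sense();p=s['tcp_pos'];R=s['ee_rot']
c='scene';k=14;im=r.capture(c);B=cv2.resize((255*(im/255.)**.6).astype(np.uint8),None,fx=k,fy=k,interpolation=cv2.INTER_CUBIC)
f=lambda q:tuple(int(t) for t in np.round((proj(c,q)+.5)*k))
cv2.line(B,f(p),f(p+R@[0,0,.16]),(0,255,0),1,cv2.LINE_AA)
for q in stdbox(SEAT+.075*SX,SX,RY,SZ): cv2.polylines(B,[np.array([f(t) for t in q])],True,(0,0,255),1,cv2.LINE_AA)
E0=SEAT+.15*SX
cv2.circle(B,f(E0),4,(255,0,255),-1)
x0,y0=222,160
cv2.imwrite('pics/c26.png',B[y0*k:(y0+42)*k,x0*k:(x0+45)*k])
for n,v in(('SX',SX),('RY',RY),('SZ',SZ)): print(n,(proj(c,E0+.01*v)-proj(c,E0)).round(2),(proj('top',E0+.01*v)-proj('top',E0)).round(2))
E
```

```text
SX [-1.82 -3.18] [-3.39 -0.83]
RY [-2.69  1.53] [-0.78  4.27]
SZ [ 1.68 -0.98] [2.73 0.2 ]
```

View pics/c26.png

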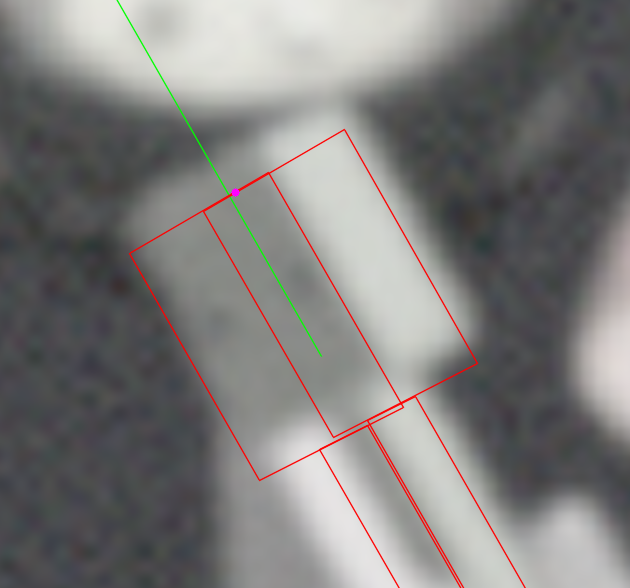

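The fingertips in both views lie about at the reported TCP, and their line runs through the head's end centre (top (217,206)). I advance down the axis and take a check on the way.

```bash
python3 -m creep '[[0.5,0.004,0,0.08,0,0,0],[0.5,0.004,0,0.16,0,0,0],[0.5,0.004,0,0.23,0,0,0],[0.5,0.004,0,0.28,0,0,0],[0.5,0.004,0,0.31,0,0,0]]'; python3 -m creep '[[0.5,0,0,0,0,0,0],[0.5,0,0,0,0,0,0]]'; python3 - <<'E'
from h import *
plan(gr(-.016),RG)
for c,x0,y0 in(('scene',205,130),('top',180,170)):
    im=r.capture(c);crop((255*(im/255.)**.6).astype(np.uint8),x0,y0,x0+80,y0+75,8,f'pics/c27_{c}.png')
E
```

```text
time_s: 14.52
tcp_pos: [0.515, 0.113, 0.1683]
ee_rot: [[-0.125, -0.984, -0.129], [-0.695, 0.18, -0.696], [0.708, 0.002, -0.706]]
wrist_force: [0.6, -0.4, -0.7]
gripper_width: 0.497
time_s: 14.68
tcp_pos: [0.5154, 0.1128, 0.1693]
ee_rot: [[-0.127, -0.984, -0.128], [-0.696, 0.18, -0.695], [0.707, 0.001, -0.707]]
wrist_force: [0.3, 0.2, -0.3]
gripper_width: 0.501
t 14.68 tcp [0.5154 0.1128 0.1693] w 0.501 F [ 0.3  0.2 -0.3]
shift units [-0.0089 -0.0036  0.2373] mm [-2.7 -1.1 71.2] turn units [ 0.001  -0.     -0.0005] deg [ 0.2 -0.  -0.1] J [ 44.  31. -15.  25. -84. -66.]
```

View pics/c27_scene.png

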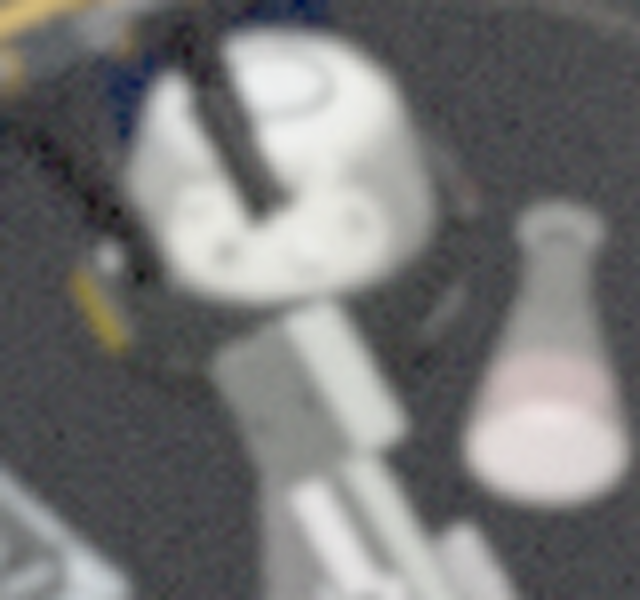

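View pics/c27_top.png

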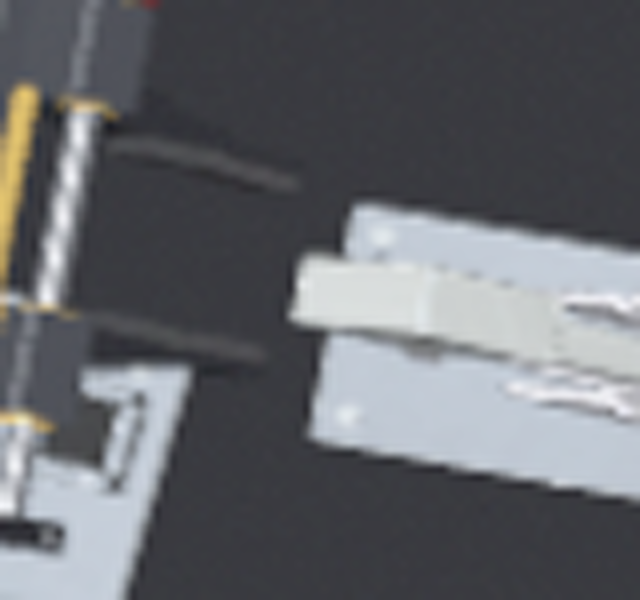

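```bash
python3 - <<'E'
from h import *
s=r.sense();p=s['tcp_pos'];R=s['ee_rot']
for c,x0,y0 in(('scene',205,130),('top',180,170)):
    k=8;im=r.capture(c);B=cv2.resize((255*(im/255.)**.5).astype(np.uint8),None,fx=k,fy=k,interpolation=cv2.INTER_CUBIC)
    f=lambda q:tuple(int(t) for t in np.round((proj(c,q)+.5)*k))
    for sy in(-1,1):
      for x in(-.0095,.0095):
        cv2.line(B,f(p+R@[x,sy*.0218,0]),f(p+R@[x,sy*.0218,-.05]),(0,0,255),1,cv2.LINE_AA)
    cv2.line(B,f(p),f(p+R@[0,0,.06]),(0,255,0),1,cv2.LINE_AA)
    cv2.imwrite(f'pics/c28_{c}.png',B[y0*k:(y0+75)*k,x0*k:(x0+80)*k])
E
```

```text
(no output)
```

View pics/c28_scene.png

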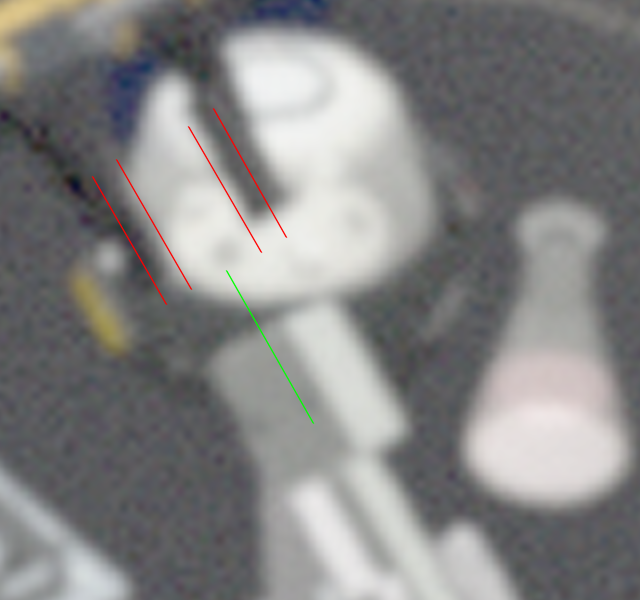

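View pics/c28_top.png

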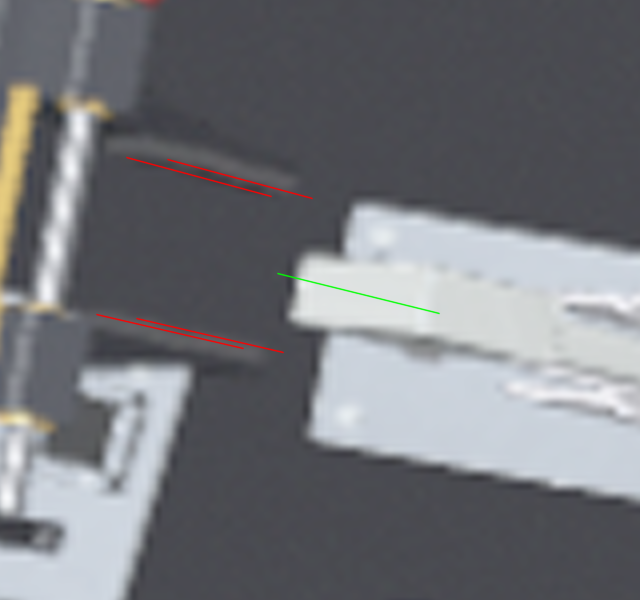

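The bright rectangle at top (217–233, 203–212) is the end face. The tool line meets its centre to about 1 mm, and the gap to the end is about 30 mm. I go in 75 mm, slowing, and close.

```bash
python3 -m creep '[[0.5,-0.003,0,0.06,0,0,0],[0.5,-0.003,0,0.12,0,0,0],[0.5,-0.003,0,0.17,0,0,0],[0.5,-0.003,0,0.21,0,0,0],[0.5,-0.003,0,0.235,0,0,0]]'; python3 -m creep '[[0.5,0,0,0.01,0,0,0],[0.5,0,0,0.015,0,0,0],[0.5,0,0,0.015,0,0,0]]'; python3 - <<'E'
from h import *
plan(gr(-.016),RG)
for c,x0,y0 in(('scene',205,130),('top',180,170)):
    im=r.capture(c);crop((255*(im/255.)**.6).astype(np.uint8),x0,y0,x0+80,y0+75,8,f'pics/c29_{c}.png')
E
```

```text
time_s: 15.3
tcp_pos: [0.5065, 0.0651, 0.1179]
ee_rot: [[-0.126, -0.984, -0.128], [-0.696, 0.179, -0.696], [0.707, 0.001, -0.707]]
wrist_force: [0.9, 0.1, -0.8]
gripper_width: 0.502
time_s: 15.55
tcp_pos: [0.5064, 0.0624, 0.1149]
ee_rot: [[-0.126, -0.984, -0.127], [-0.696, 0.179, -0.695], [0.707, 0.001, -0.707]]
wrist_force: [0.7, 0.1, 0.3]
gripper_width: 0.496
t 15.55 tcp [0.5064 0.0624 0.1149] w 0.496 F [0.7 0.1 0.3]
shift units [-0.0015 -0.0028 -0.0115] mm [-0.4 -0.8 -3.5] turn units [ 0.0006  0.0001 -0.0002] deg [ 0.1  0.  -0. ] J [ 41.  32. -24.  28. -75. -68.]
```

View pics/c29_scene.png

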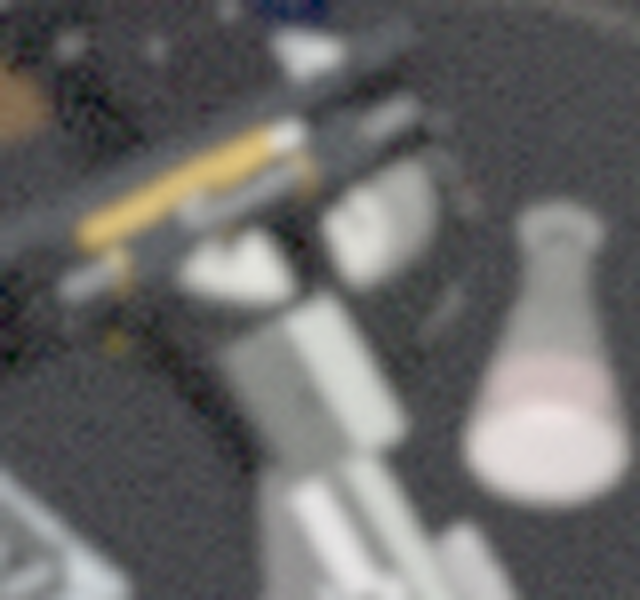

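View pics/c29_top.png

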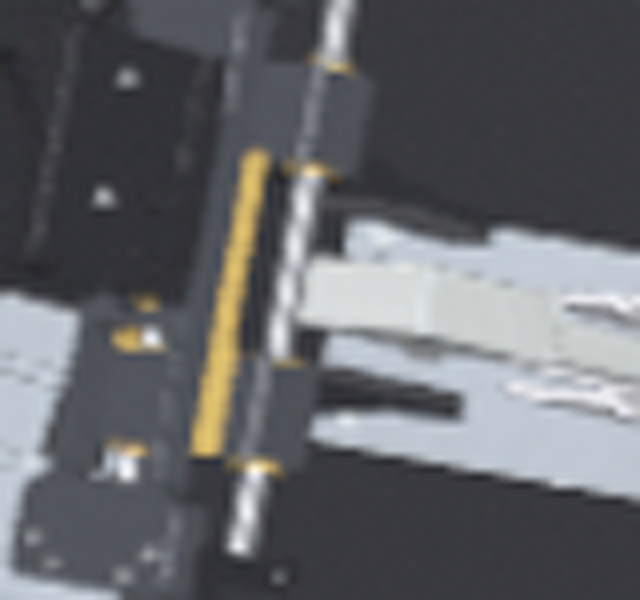

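The fingers straddle the head (tips at top (241,200) and (237,221)), no contact force. I close.

```bash
python3 -m creep '[[0.3,0,0.001,0,0,0,0],[0.25,0,0.001,0,0,0,0],[0.15,0,0.001,0,0,0,0],[0,0,0.001,0,0,0,0],[0,0,0.001,0,0,0,0]]'; python3 -m creep '[[0,0,0,0,0,0,0],[0,0,0,0,0,0,0],[0,0,0,0,0,0,0]]'; python3 - <<'E'
from h import *
plan(gr(-.016),RG)
for c,x0,y0 in(('scene',205,130),('top',180,170)):
    im=r.capture(c);crop((255*(im/255.)**.6).astype(np.uint8),x0,y0,x0+80,y0+75,8,f'pics/c30_{c}.png')
E
```

```text
time_s: 16.07
tcp_pos: [0.5062, 0.0628, 0.1152]
ee_rot: [[-0.126, -0.984, -0.126], [-0.696, 0.178, -0.695], [0.706, 0.0, -0.708]]
wrist_force: [-0.7, 0.3, -0.2]
gripper_width: 0.224
time_s: 16.32
tcp_pos: [0.5062, 0.0628, 0.1152]
ee_rot: [[-0.126, -0.984, -0.126], [-0.696, 0.179, -0.695], [0.706, 0.0, -0.708]]
wrist_force: [0.4, -0.3, 0.0]
gripper_width: 0.227
t 16.32 tcp [0.5062 0.0628 0.1152] w 0.227 F [ 0.4 -0.3  0. ]
shift units [-0.0011 -0.0035 -0.01  ] mm [-0.3 -1.1 -3. ] turn units [ 0.0004  0.0003 -0.0003] deg [ 0.1  0.1 -0. ] J [ 41.  32. -24.  28. -75. -68.]
```

View pics/c30_scene.png

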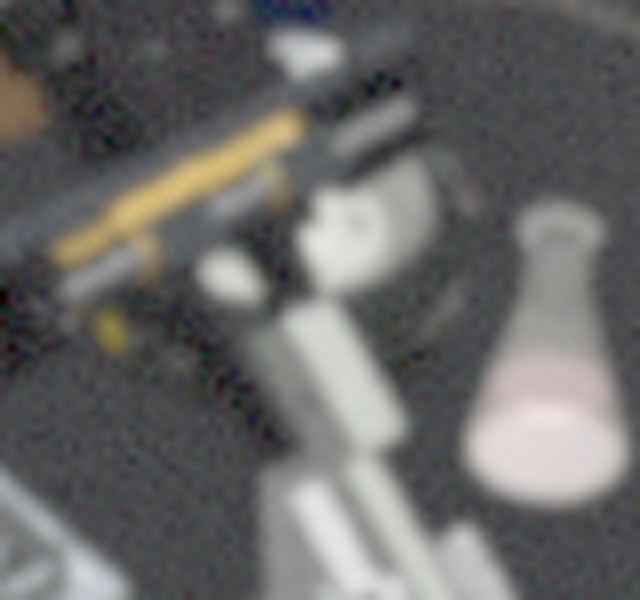

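Gripped (0.227). I lift square to the slope.

```bash
python3 -m creep '[[0,0.01,0,0,0,0,0],[0,0.035,0,0,0,0,0],[0,0.07,0,0,0,0,0],[0,0.11,0,0,0,0,0],[0,0.15,0,0,0,0,0]]'; python3 -m creep '[[0,0.04,0,0,0,0,0],[0,0.09,0,-0.02,0,0,0],[0,0.14,0,-0.05,0,0,0],[0,0.18,0,-0.09,0,0,0],[0,0.22,0,-0.13,0,0,0]]'; python3 - <<'E'
from h import *
plan([.495,-.10,.30],RV)
im=r.capture('scene');cv2.imwrite('pics/scene4.png',im);crop(im,180,80,320,230,4,'pics/c31.png')
E
```

```text
time_s: 16.83
tcp_pos: [0.5, 0.0303, 0.1477]
ee_rot: [[-0.126, -0.984, -0.127], [-0.696, 0.179, -0.695], [0.707, 0.001, -0.708]]
wrist_force: [0.0, -0.2, -3.9]
gripper_width: 0.229
time_s: 17.25
tcp_pos: [0.496, 0.0104, 0.2239]
ee_rot: [[-0.127, -0.984, -0.128], [-0.696, 0.18, -0.695], [0.706, 0.001, -0.708]]
wrist_force: [0.3, 0.5, -4.3]
gripper_width: 0.23
t 17.25 tcp [0.496  0.0104 0.2239] w 0.23 F [ 0.3  0.5 -4.3]
shift units [ 0.4357 -0.0629  0.0765] mm [130.7 -18.9  22.9] turn units [ 0.0006 -0.2496 -0.0009] deg [  0.1 -44.9  -0.2] J [ 37.  22. -22.  29. -83. -61.]
```

View pics/c31.png

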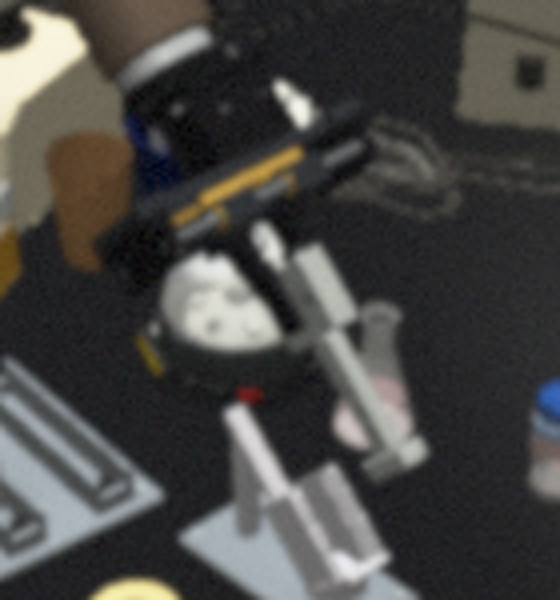

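```bash
python3 -m creep '[[0,0.04,-0.005,-0.02,0,-0.015,0],[0,0.1,-0.01,-0.03,0,-0.045,0],[0,0.16,-0.02,-0.03,0,-0.08,0],[0,0.23,-0.03,-0.02,0,-0.117,0],[0,0.3,-0.04,0,0,-0.155,0]]'; python3 -c "
from h import *
plan([.495,-.17,.28],RV)"
```

```text
time_s: 17.72
tcp_pos: [0.4967, -0.0543, 0.2924]
ee_rot: [[-0.171, -0.984, -0.045], [-0.943, 0.177, -0.283], [0.286, -0.006, -0.958]]
wrist_force: [0.8, -1.6, -4.8]
gripper_width: 0.225
t 17.72 tcp [ 0.4967 -0.0543  0.2924] w 0.225 F [ 0.8 -1.6 -4.8]
shift units [ 0.3526 -0.0624  0.1489] mm [105.8 -18.7  44.7] turn units [-0.0018 -0.0924 -0.0003] deg [ -0.3 -16.6  -0. ] J [ 21.   8. -14.  15. -76. -36.]
```

```bash
python3 -m creep '[[0,0.06,-0.01,0.02,0,-0.02,0],[0,0.13,-0.023,0.045,-0.001,-0.045,0],[0,0.2,-0.036,0.075,-0.001,-0.07,0],[0,0.27,-0.048,0.105,-0.002,-0.092,0],[0,0.33,-0.058,0.14,-0.002,-0.092,0]]'; python3 -c "
from h import *
plan([.4955,-.306,.24],RV)"
```

```text
time_s: 18.13
tcp_pos: [0.4932, -0.1656, 0.282]
ee_rot: [[-0.182, -0.983, -0.0], [-0.983, 0.182, 0.001], [-0.001, 0.0, -1.0]]
wrist_force: [1.0, -0.5, -4.3]
gripper_width: 0.226
t 18.13 tcp [ 0.4932 -0.1656  0.282 ] w 0.226 F [ 1.  -0.5 -4.3]
shift units [ 0.459  -0.0924  0.1393] mm [137.7 -27.7  41.8] turn units [ 0.0001  0.0004 -0.0014] deg [ 0.   0.1 -0.3] J [ -1.   9.  -7.  -0. -73. -10.]
```

```bash
python3 -m creep '[[0,0.03,-0.006,0.01,0,0,0],[0,0.1,-0.02,0.03,0,0,0],[0,0.18,-0.036,0.06,0,0,0],[0,0.26,-0.052,0.09,0,0,0],[0,0.33,-0.067,0.11,0,0,0]]'; python3 -m creep '[[0,0.05,-0.01,0.01,0,0,0],[0,0.09,-0.018,0.02,0,0,0],[0,0.12,-0.024,0.03,0,0,0],[0,0.135,-0.027,0.03,0,0,0],[0,0.135,-0.027,0.03,0,0,0]]'; python3 - <<'E'
from h import *
plan([.4955,-.306,.24],RV);print(r.sense()['ee_rot'].round(4))
for c,x0,y0 in(('scene',280,160),('top',330,160)):
    im=r.capture(c);cv2.imwrite(f'pics/{c}5.png',im);crop(im,x0,y0,x0+120,y0+140,4,f'pics/c32_{c}.png')
E
```

```text
time_s: 18.55
tcp_pos: [0.4923, -0.2676, 0.2476]
ee_rot: [[-0.182, -0.983, -0.005], [-0.983, 0.182, 0.003], [-0.002, 0.006, -1.0]]
wrist_force: [0.1, -0.1, -4.3]
gripper_width: 0.227
time_s: 18.97
tcp_pos: [0.4924, -0.3094, 0.2384]
ee_rot: [[-0.183, -0.983, -0.006], [-0.983, 0.183, 0.003], [-0.001, 0.007, -1.0]]
wrist_force: [0.3, 0.3, -4.2]
gripper_width: 0.226
t 18.97 tcp [ 0.4924 -0.3094  0.2384] w 0.226 F [ 0.3  0.3 -4.2]
shift units [-0.013  -0.008  -0.0055] mm [-3.9 -2.4 -1.7] turn units [ 0.0021  0.0005 -0.0019] deg [ 0.4  0.1 -0.3] J [-16.  17.  -3.  -0. -70.   6.]
[[-0.1829 -0.9831 -0.0063]
 [-0.9831  0.1829  0.0026]
 [-0.0014  0.0067 -1.    ]]
```

View pics/c32_scene.png

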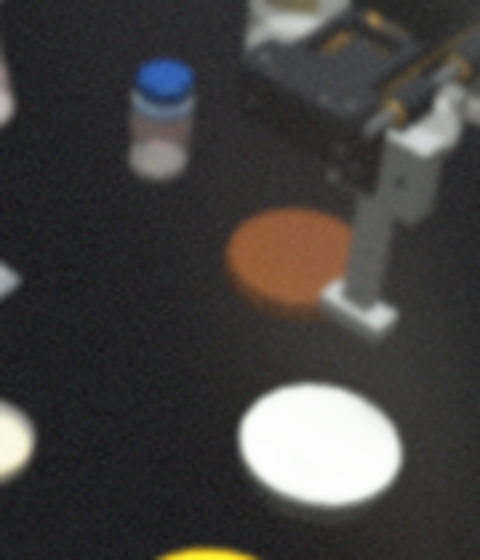

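View pics/c32_top.png

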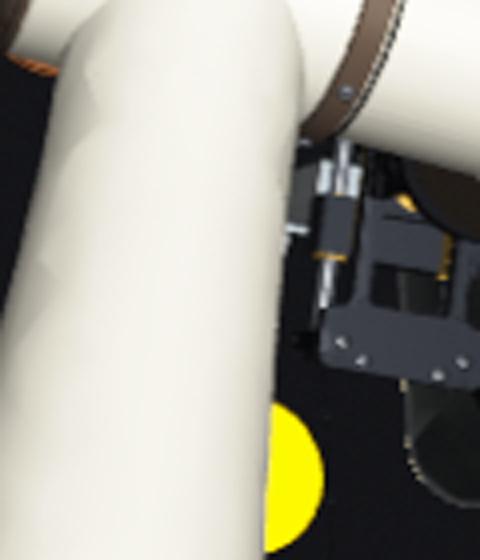

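```bash
cat >> h.py <<'E'
def ov2(name,dz=.031,dx=0.,dy=0.,x0=310,y0=150,w=100,h=120,k=5):
    s=r.sense();p=s['tcp_pos'];R=s['ee_rot'];O=p+R@np.array([dx,dy,dz]);c='scene'
    im=r.capture(c);B=cv2.resize(im,None,fx=k,fy=k,interpolation=cv2.INTER_CUBIC)
    f=lambda q:tuple(int(t) for t in np.round((proj(c,q)+.5)*k))
    for q in stdbox(O,-R[:,2],R[:,1],R[:,0]): cv2.polylines(B,[np.array([f(t) for t in q])],True,(0,0,255),1,cv2.LINE_AA)
    foot=O+.075*R[:,2]
    ring=np.array([f([.4955+.05*np.cos(a),-.306+.05*np.sin(a),.02]) for a in np.linspace(0,6.28,60)]);cv2.polylines(B,[ring],True,(255,0,0),1)
    q=foot.copy();q[2]=.02;cv2.circle(B,f(q),4,(0,160,0),-1)
    cv2.imwrite(name,B[y0*k:(y0+h)*k,x0*k:(x0+w)*k]);print('foot',foot.round(4))
E
python3 -c "
from h import *
ov2('pics/c33.png')"
```

```text
foot [ 0.4923 -0.3082  0.1328]
```

View pics/c33.png

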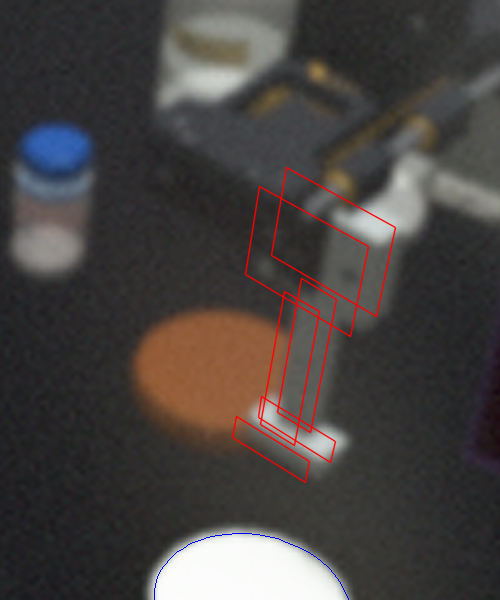

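```bash
python3 -c "
from h import *
ov2('pics/c34.png',dz=.029,dx=.007,x0=335,y0=170,w=60,h=75,k=8)"
```

```text
foot [ 0.4912 -0.3149  0.1349]
```

View pics/c34.png

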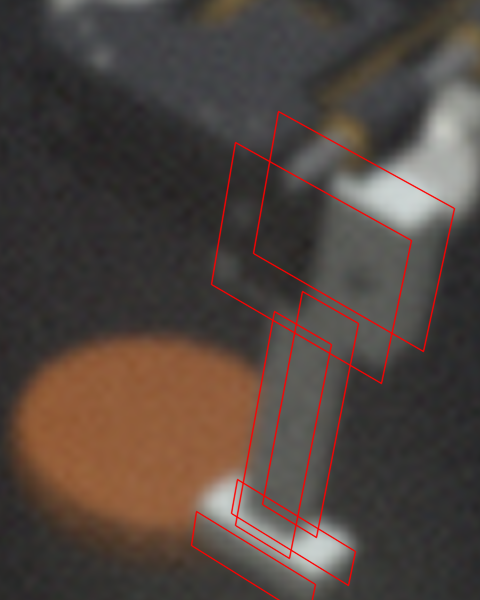

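```bash
python3 -m creep '[[0,-0.01,-0.003,0.04,0.002,0,0],[0,-0.03,-0.009,0.1,0.002,0,0],[0,-0.032,-0.009,0.17,0.002,0,0],[0,-0.032,-0.009,0.24,0.002,0,0],[0,-0.032,-0.009,0.29,0.002,0,0]]'; python3 -m creep '[[0,0,0,0.02,0,0,0],[0,0,0,0.03,0,0,0],[0,0,0,0.03,0,0,0]]'; python3 -c "
from h import *
s=r.sense();print(s['time_s'],s['tcp_pos'],s['wrist_force'],s['ee_rot'][:,2],s['joints'].round(0))
ov2('pics/c35.png',dz=.024,dx=.007,x0=315,y0=200,w=90,h=110,k=5.4 and 5)"
```

```text
time_s: 19.58
tcp_pos: [0.4965, -0.2978, 0.1506]
ee_rot: [[-0.18, -0.984, 0.0], [-0.984, 0.18, 0.002], [-0.002, 0.0, -1.0]]
wrist_force: [0.2, 0.8, -4.2]
gripper_width: 0.225
time_s: 19.83
tcp_pos: [0.4968, -0.2974, 0.1417]
ee_rot: [[-0.179, -0.984, -0.0], [-0.984, 0.179, 0.002], [-0.002, 0.001, -1.0]]
wrist_force: [-0.0, 0.5, -4.1]
gripper_width: 0.227
19.8333 [ 0.49677068 -0.29743121  0.14172186] [-0.02177857  0.50057232 -4.13023552] [-1.43527299e-04  2.11805478e-03 -9.99997747e-01] [-15.  21. -12.  -0. -57.   5.]
foot [ 0.4955 -0.3041  0.0427]
```

View pics/c35.png

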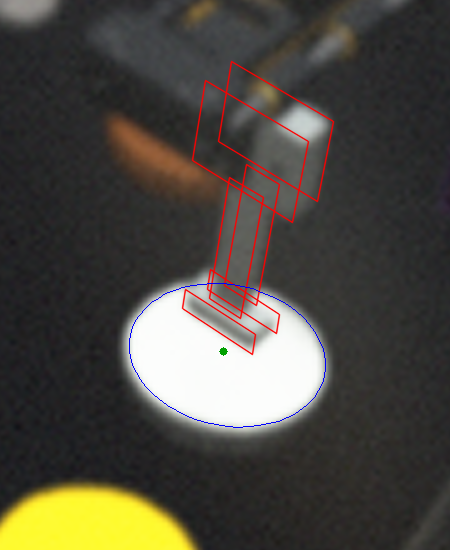

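The standard hangs upright over the plate, the model's landing point at scene (359,270) against the plate centre (360,271). I lower slowly.

```bash
python3 -m creep '[[0,0,0,0.012,0,0,0],[0,0,0,0.024,0,0,0],[0,0,0,0.036,0,0,0],[0,0,0,0.048,0,0,0],[0,0,0,0.055,0,0,0]]'; python3 -m creep '[[0,0,0,0.004,0,0,0],[0,0,0,0.007,0,0,0],[0,0,0,0.007,0,0,0]]'; python3 -c "
from h import *
s=r.sense();print(s['time_s'],s['tcp_pos'],s['wrist_force'],s['ee_rot'][:,2])
ov2('pics/c36.png',dz=.026,dx=.007,x0=325,y0=220,w=75,h=75,k=8)"
```

```text
time_s: 20.3
tcp_pos: [0.497, -0.2977, 0.1255]
ee_rot: [[-0.179, -0.984, 0.001], [-0.984, 0.179, 0.002], [-0.002, -0.0, -1.0]]
wrist_force: [0.4, -0.3, -4.1]
gripper_width: 0.226
time_s: 20.55
tcp_pos: [0.4968, -0.2977, 0.1231]
ee_rot: [[-0.18, -0.984, 0.0], [-0.984, 0.18, 0.002], [-0.002, 0.0, -1.0]]
wrist_force: [-0.6, -0.5, -4.6]
gripper_width: 0.226
20.55 [ 0.49684678 -0.2976765   0.1231287 ] [-0.59002215 -0.50959089 -4.56129282] [ 2.91285068e-04  1.90798975e-03 -9.99998137e-01]
foot [ 0.4956 -0.3044  0.0221]
```

View pics/c36.png

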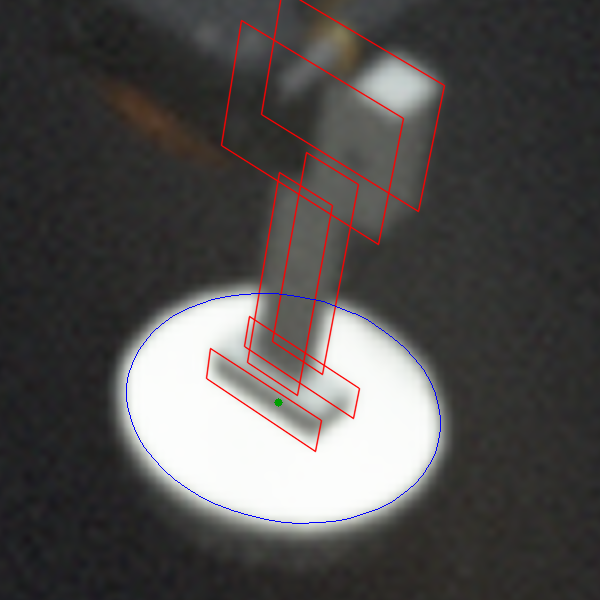

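```bash
python3 -m creep '[[0,0,0,0.004,0,0,0],[0,0,0,0.008,0,0,0],[0,0,0,0.011,0,0,0],[0,0,0,0.011,0,0,0]]'; python3 -m creep '[[0,0,0,0.004,0,0,0],[0,0,0,0.007,0,0,0],[0,0,0,0.007,0,0,0]]'
```

```text
time_s: 20.93
tcp_pos: [0.4971, -0.2978, 0.1204]
ee_rot: [[-0.179, -0.984, 0.001], [-0.984, 0.179, 0.002], [-0.002, -0.001, -1.0]]
wrist_force: [1.1, -1.0, -2.6]
gripper_width: 0.232
time_s: 21.18
tcp_pos: [0.4972, -0.2979, 0.1204]
ee_rot: [[-0.179, -0.984, 0.001], [-0.984, 0.179, 0.001], [-0.001, -0.001, -1.0]]
wrist_force: [-2.8, 1.9, 6.7]
gripper_width: 0.226
```

Contact: about 11 N on the plate. I ease off slightly and check position and uprightness.

```bash
python3 -m creep '[[0,0,0,-0.001,0,0,0],[0,0,0,-0.001,0,0,0]]'; python3 -c "
from h import *
s=r.sense();print(s['time_s'],s['tcp_pos'],s['wrist_force'],s['moment'],s['ee_rot'][:,2])
ov2('pics/c37.png',dz=.0254,dx=.007,x0=325,y0=220,w=75,h=75,k=8)"
```

```text
time_s: 21.35
tcp_pos: [0.4975, -0.298, 0.1209]
ee_rot: [[-0.179, -0.984, 0.003], [-0.984, 0.179, 0.0], [-0.001, -0.003, -1.0]]
wrist_force: [-0.4, 0.3, -4.9]
gripper_width: 0.23
21.35 [ 0.49748703 -0.29796382  0.12093089] [-0.35650141  0.32852618 -4.87480926] [ 0.12130224 -0.12785504 -0.00764464] [ 2.66977498e-03  3.66732416e-04 -9.99996369e-01]
foot [ 0.4965 -0.3048  0.0205]
```

View pics/c37.png

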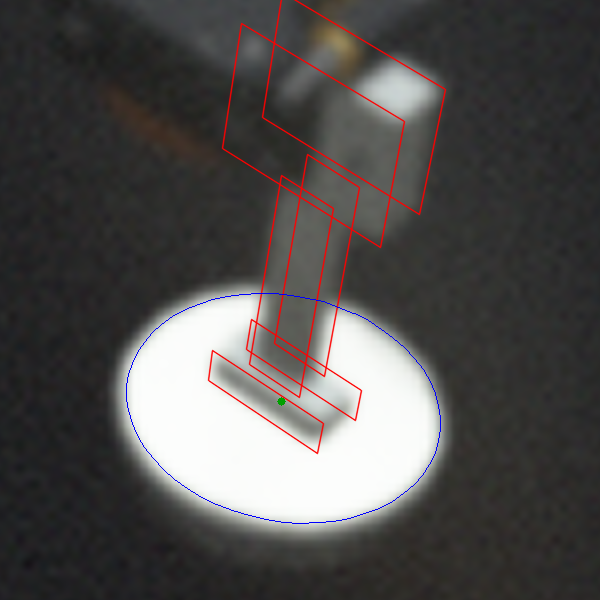

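The foot is about 6 mm from the plate centre at most (limit 22) and upright. I touch down lightly and open slowly.

```bash
python3 -m creep '[[0,0,0,0.001,0,0,0],[0,0,0,0.0015,0,0,0],[0,0,0,0.0015,0,0,0],[0.22,0,0,0.0015,0,0,0],[0.23,0,0,0.0015,0,0,0]]'; python3 -m creep '[[0.235,0,0,0,0,0,0],[0.24,0,0,0,0,0,0],[0.25,0,0,0,0,0,0],[0.26,0,0,0,0,0,0],[0.27,0,0,0,0,0,0]]';  python3 -m creep '[[0.28,0,0,0,0,0,0],[0.3,0,0,0,0,0,0],[0.32,0,0,0,0,0,0],[0.34,0,0,0,0,0,0],[0.36,0,0,0,0,0,0]]'; python3 -c "
from h import *
ov2('pics/c38.png',dz=.0254,dx=.007,x0=325,y0=220,w=75,h=75,k=8)"
```

```text
time_s: 21.82
tcp_pos: [0.4974, -0.298, 0.1204]
ee_rot: [[-0.179, -0.984, 0.002], [-0.984, 0.179, 0.0], [-0.001, -0.002, -1.0]]
wrist_force: [-1.7, 1.4, 2.7]
gripper_width: 0.228
time_s: 22.23
tcp_pos: [0.4976, -0.2981, 0.1204]
ee_rot: [[-0.179, -0.984, 0.002], [-0.984, 0.179, 0.0], [-0.001, -0.002, -1.0]]
wrist_force: [-0.1, -0.4, 0.6]
gripper_width: 0.265
time_s: 22.65
tcp_pos: [0.4976, -0.2981, 0.1204]
ee_rot: [[-0.179, -0.984, 0.002], [-0.984, 0.179, 0.0], [-0.001, -0.002, -1.0]]
wrist_force: [-0.5, 0.1, -0.2]
gripper_width: 0.345
foot [ 0.4966 -0.3049  0.02  ]
```

View pics/c38.png

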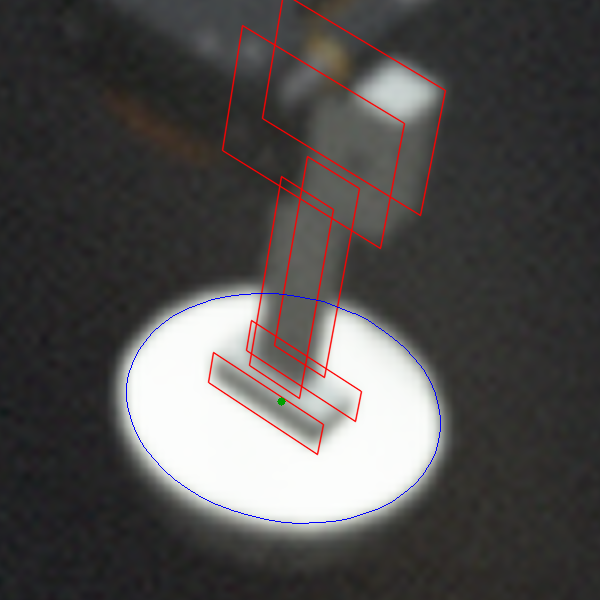

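Released (force about 0) and standing. I open further, then retreat straight up.

```bash
python3 -m creep '[[0.45,0,0,0,0,0,0],[0.55,0,0,0,0,0,0],[0.6,0,0,0,0,0,0],[0.6,0,0,-0.01,0,0,0],[0.6,0,0,-0.03,0,0,0]]'; python3 -m creep '[[0.6,0,0,-0.04,0,0,0],[0.6,0,0,-0.1,0,0,0],[0.6,0,0,-0.17,0,0,0],[0.6,0,0,-0.25,0,0,0],[0.6,0,0,-0.34,0,0,0]]'; python3 -m creep '[[0.6,-0.1,0,-0.1,0,0,0],[0.6,-0.2,0,-0.2,0,0,0],[0.6,-0.3,0,-0.25,0,0,0],[0.6,-0.42,0,-0.25,0,0,0],[0.6,-0.55,0,-0.25,0,0,0]]'; python3 -m creep '[[0.6,-0.1,0,0,0,0,0],[0.6,-0.2,0,0,0,0,0],[0.6,-0.3,0,0,0,0,0],[0.6,-0.3,0,0,0,0,0],[0.6,-0.3,0,0,0,0,0]]'; python3 - <<'E'
from h import *
s=r.sense();print(s['time_s'],s['tcp_pos'])
for c in('scene','top'): cv2.imwrite(f'pics/{c}6.png',r.capture(c))
crop('pics/scene6.png',310,190,410,310,5,'pics/c39.png');
k=6;B=cv2.resize(cv2.imread('pics/top6.png'),None,fx=k,fy=k,interpolation=cv2.INTER_CUBIC)
f=lambda q:tuple(int(t) for t in np.round((proj('top',q)+.5)*k))
for z in(.02,.17): cv2.circle(B,f([.4958,-.306,z]),3,(0,0,255),-1)
cv2.imwrite('pics/c40.png',B[170*k:260*k,330*k:450*k])
E
```

```text
time_s: 23.12
tcp_pos: [0.4971, -0.2979, 0.129]
ee_rot: [[-0.179, -0.984, 0.001], [-0.984, 0.179, 0.001], [-0.001, -0.001, -1.0]]
wrist_force: [0.5, -0.0, -0.7]
gripper_width: 0.583
time_s: 23.53
tcp_pos: [0.4964, -0.2978, 0.232]
ee_rot: [[-0.179, -0.984, -0.0], [-0.984, 0.179, 0.001], [-0.001, 0.0, -1.0]]
wrist_force: [0.4, -1.0, -0.0]
gripper_width: 0.603
time_s: 23.95
tcp_pos: [0.5264, -0.1345, 0.3098]
ee_rot: [[-0.18, -0.984, 0.005], [-0.984, 0.18, 0.001], [-0.002, -0.004, -1.0]]
wrist_force: [1.0, 0.4, -1.2]
gripper_width: 0.599
time_s: 24.37
tcp_pos: [0.5428, -0.0447, 0.3105]
ee_rot: [[-0.177, -0.984, 0.005], [-0.984, 0.177, 0.001], [-0.002, -0.005, -1.0]]
wrist_force: [-0.3, -0.3, 0.2]
gripper_width: 0.597
24.3667 [ 0.54277201 -0.04466281  0.31053072]
```

View pics/c39.png

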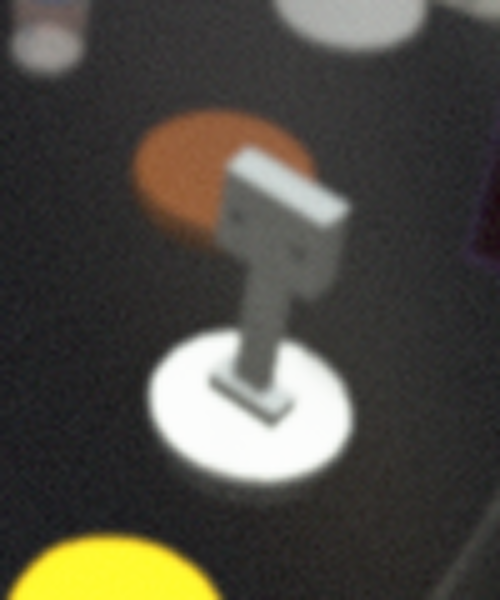

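View pics/c40.png

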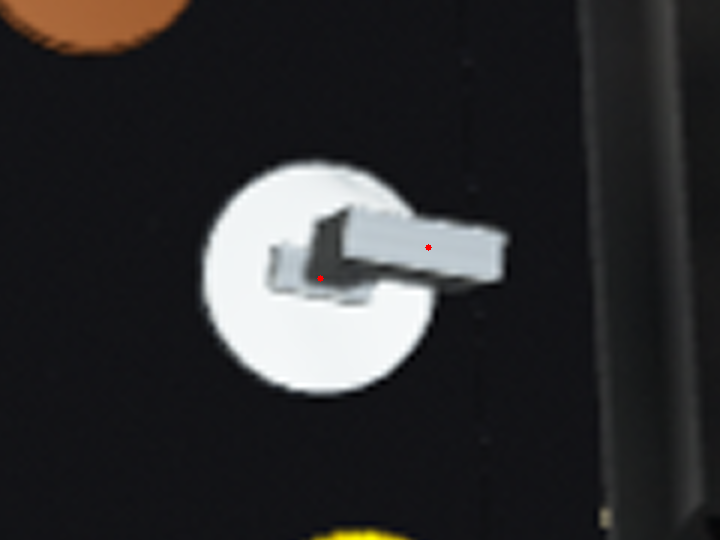

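View pics/top6.png

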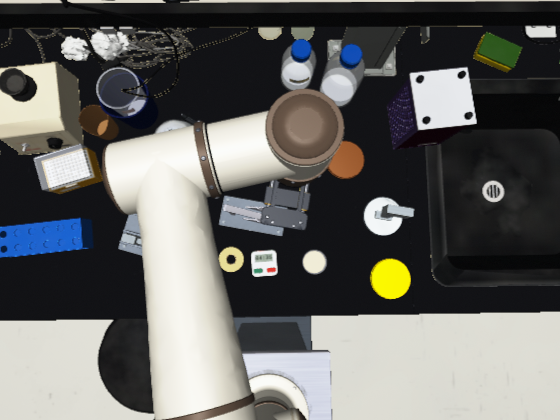

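The piece stands. The foot is about 2 mm from centre in the top view, and the head-end centre sits at (400.8,211) against (401,211) expected for a vertical piece. I look once more for stillness, check the bystanders, then hand in.

```bash
python3 -m creep '[[0.6,0,0,0,0,0,0],[0.6,0,0,0,0,0,0],[0.6,0,0,0,0,0,0],[0.6,0,0,0,0,0,0],[0.6,0,0,0,0,0,0]]' >/dev/null; python3 - <<'E'
from h import *
a=cv2.imread('pics/scene6.png').astype(int);b=r.capture('scene').astype(int)
print('stand diff',abs(a-b)[210:290,335:390].mean(), 'still-noise',abs(a-b)[300:380,340:380].mean())
z=cv2.imread('pics/scene0.png').astype(int);t=r.capture('top').astype(int);t0=cv2.imread('pics/top0.png').astype(int)
for n,(u,v) in dict(tape=(213,235),timer=(235,250),dish=(275,271),spacer=(167,190),bottle=(320,190)).items(): print(n,'scene',abs(z-b)[v-15:v+15,u-18:u+18].mean().round(1))
for n,c,(u,v) in(('flask','scene',(273,177)),('tape','top',(231,260)),('dish','top',(314,262))):
    print(n,c,abs((z-b) if c=='scene' else (t-t0))[v-15:v+15,u-15:u+15].mean().round(1))
print(r.finish_job())
E
```

```text
stand diff 1.9887121212121213 still-noise 2.9905208333333335
tape scene 2.2
timer scene 1.9
dish scene 2.3
spacer scene 2.5
bottle scene 2.5
flask scene 2.4
tape top 20.1
dish top 9.7
the job is handed in; nothing more can be done
None
```

The job is handed in at about 25 s of the allowed 72 s. The height standard stands upright on the white setting plate, let go, with the arm clear of it.

**What I did:** I lifted the standard by its head out of the far slot and laid it in the sloping rest with its foot at the stop. I let go there and backed off. I then gripped it by the head end along its axis, turned it upright and set it on the plate with about 11 N at first contact. I eased off, opened the fingers slowly and retreated straight up.

**Last checks:**
- **Placing:** in the top view the foot is about 2 mm from the plate's centre and the head end is where a vertical piece should be. Two scene pictures about half a second apart differ only by noise, so it is still.
- **Bystanders:** in the scene picture the flask, small bottle, dish, timer, tape and spacer are unchanged from the start.
- **Rest:** after the first release, the top view matched the seated position within about a pixel. The scene view was off by about 3 pixels.

**What disagreed:**
- **First grasp:** the first closing missed, just above the head, because the fingertips sat roughly at the reported TCP rather than 17 mm ahead of it. Nothing moved, and I repeated it lower.
- **Touch-down:** the scene view put the foot about 6 mm off centre, against 2 mm in the later top view. Both are inside the 22 mm limit.
- **Top-view comparison:** the difference from the start picture was higher at the tape (20) and the dish (9.7) than the 2–3 of noise. I put this down to the arm or its shadow, but did not look into it. The scene view showed no change there.

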